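# Put the top pipe bowl on the drying peg

### The job

Take the top pipe bowl off the pile in the sloping cradle, turn it mouth-down and put it over the empty drying peg. Press it gently straight down until it has pushed the peg's stiff cork collar all the way down against the base, then let go and leave it there. The bowls are fragile, so do not force anything, and leave the other bowls and everything else on the bench where they are.

Things in the scene. Friction and masses are not known exactly. Their poses are not given: they have to be found in the camera images.
- top_bowl: Pipe bowl to move, ivory white, 0.08 to 0.15 kg: a cylinder 46 mm in diameter, 66 mm long; one end closed (12 mm thick), the other open: straight bore 27 mm in diameter, 54 mm deep. Origin: centre of the closed end's outer face; z axis along the bowl to the mouth. It lies on two like bowls, mouth downhill, 18 mm farther uphill.
- top_bowl_mouth (a point): Centre of the mouth plane of the pipe bowl to move (66 mm from its origin along its z axis).
- bowl_left: Lower bowl of the pile, to be left in the cradle; ivory white, same outside size as the top one. Origin: centre of the closed end; z to the mouth.
- bowl_right: The other lower bowl of the pile, beside it, axes 46.4 mm apart; same size, to be left in the cradle.
- cradle: Fixed wooden cradle, base board 124 x 116 mm. Its floor falls by 30 degrees towards its +x axis: the bowls lie with axes 30 degrees below level, mouths to +x against a stop board 70 mm high (square to the floor); uphill end (-x) open; side walls 32 mm high. The top bowl's axis is 63 mm above the floor. Origin: centre of the base board's underside, on the bench.
- free_peg: Empty drying peg: fixed dark base 110 x 80 x 20 mm with an upright aluminium peg 24 mm in diameter, top 78 mm above the bench, edge chamfered 3 mm. The peg is clamped somewhere along a slot on the base's x axis, up to 12 mm either side of the base's centre (not measured; look or feel for it). Origin: centre of the base's underside, NOT on the peg's axis; z up.
- free_peg_home (a point): Over the base's centre, 28 mm above the bench: the height of the empty peg's collar top when it is fully down, and so of the rim of a bowl pushed home. The cork collar, 44 mm in diameter, 8 mm thick, slides stiffly (about 6 N) down the peg and stays where pushed; it starts 13 to 25 mm above the base.
- used_peg: A second drying peg of the same make, fixed, collar already down, occupied by a finished bowl.
- dried_bowl: Finished honey-coloured bowl, same size, mouth-down on the second peg; leave it. Origin: centre of its closed end (on top, 94 mm above the bench).
- bead_jar: Glass jar with white beads, 72 mm in diameter, 90 mm tall. Origin: centre of its underside.
- glue_bottle: White glue bottle with a pointed nozzle, 36 mm in diameter, 112 mm tall, light. Origin: centre of its underside.
- tin: Flat round brass tin, 84 mm in diameter, 30 mm tall. Origin: centre of its underside.
- brush: Small hand brush lying on the bench, about 200 mm long. Origin near its middle; x along it.

How it is judged:
On the way, in this order (a step that is already met when the one before it is completed fails the run):
1. the top bowl is lifted clear of the pile and the cradle (distance of top_bowl from where it was at the start of the episode above 0.05 m and contact force between top_bowl and bowl_left below 0.05 N and contact force between top_bowl and bowl_right below 0.05 N and contact force between top_bowl and cradle below 0.05 N), for 0.1 s.
2. the bowl is mouth-down over the empty peg, with the peg's end inside its bore (angle between top_bowl's own z axis and vertical above 2.97 rad and horizontal distance between top_bowl_mouth and free_peg below 0.018 m and z of top_bowl_mouth in the frame of free_peg below 0.072 m), for 0.1 s.
At the end, for the whole second after the job is handed in: Bowl at rest mouth-down on the free peg, upright within 5 degrees, mouth within 18 mm of the base centre (the peg stands within 12), rim at most 32 mm above the bench (28 is home). Lower bowls and dried bowl moved under 20 mm; jar, glue bottle, tin, brush under 30 mm (z of top_bowl_mouth in the frame of free_peg below 0.032 m and horizontal distance between top_bowl_mouth and free_peg below 0.018 m and angle between top_bowl's own z axis and vertical above 3.05 rad and linear speed of top_bowl below 0.02 m/s and distance of each of bowl_left, bowl_right, dried_bowl from where it was at the start of the episode below 0.02 m and distance of each of bead_jar, glue_bottle, tin, brush from where it was at the start of the episode below 0.03 m); the robot touches nothing.
It fails at once if the bowl is pressed on the peg or its collar with more than 45 N (contact force between top_bowl and free_peg above 45 N).
It fails at once if a lower bowl or the dried bowl is shifted by more than 20 mm (distance of any of bowl_left, bowl_right, dried_bowl from where it was at the start of the episode above 0.02 m).
It fails at once if the jar, glue bottle, tin or brush is shifted by more than 30 mm (distance of any of bead_jar, glue_bottle, tin, brush from where it was at the start of the episode above 0.03 m).
It also fails if it takes over 64 s, if anything falls off the work surface, if the arm or the gripper's body presses on something with over 40 N, if the wrist force passes 120 N, or if a joint passes its speed limit or range.

### The arm

A 7-joint arm with a two-finger parallel gripper is mounted at the origin on the work surface. World frame = base frame: x ahead of the robot, y to its left, z up, the work surface at z = 0. Lengths are in m, angles in rad, forces in N, time in s.
With the tool pointing down it reaches from about 0.425 to 0.95 m from the base axis. Payload 4.7 kg.
Tool frame: the origin (TCP) lies on the centre line of the jaws, within the pads' length; the fingertips stand tips_ahead ahead of it and the grasp point (between the pads) is the TCP (tips_ahead is the distance from the TCP to the fingertips, in m); z points along the fingers, y is the line along which they close (so a half turn about z gives the same grasp; the last joint's range is limited). The gripper opens to 85 mm and grips with 20 to 120 N. Pads are 22 mm wide; open, the fingers measure 114 mm over their backs; the gripper's body (76 mm by 85 mm) begins 54 mm behind the grasp point. The pads swing forward as they close: fully open they stand 13 mm farther back than shut.
Start: joints at [-1.349, 0.469, -0.049, 1.532, 0.024, 1.141, -0.082], TCP at [0.167, 0.654, 0.25] pointing down, gripper open.
Joint ranges: [-2.59, 2.59], [-0.33, 1.99], [-1.39, 1.29], [0.1, 2.45], [-1.04, 4.18], [0.21, 1.99], [-2.66, 2.66]. Speed limits (rad/s): [2.57, 2.57, 3.14, 3.14, 3.14, 3.14, 3.14].

### API

Orientations are given as a unit quaternion [w, x, y, z].
In Python, from station import * gives the robot as it stands.
- The arm moves only by the shell command python3 -m inch 'ROWS' [OPENING] [FORCE]. ROWS is JSON, a list of rows, each an object with "dp": the shift along the tool's x, y, z in mm, a list of three; "roll": the turn about the tool's z in rad. In form: [{"dp": [x, y, z], "roll": roll}, ...]. A call has 1 to 8 rows; each row shifts and turns the commanded pose from where the row before left it, along the tool's axes as they then stand; what a row does not reach is not made up. A row lasts 1/12 s, in which the tool goes at most 41.7 mm and 7.16 degrees, less where a joint would pass 70% of its speed; a pose out of reach is approached as far as the arm can. A call is refused whole if a number of a shift passes 41.7 or a number of a turn 0.125, either way. A call with a gripper value outside its range is refused whole. OPENING is the finger opening in mm, from 0 to 85.4, set as the call begins (- or left out, the last holds). The fingers move at their own pace and stop on an object; FORCE is the grip in N (left out, the last holds). Time passes only in rows, so rows that do not move let the fingers close. It gives the time, the measured TCP pose, the force, the opening and the grip force at its end, in the units of the state.
- sense(): the state, without advancing time (a new reading comes with each control period).
- read_camera(name): name is "scene" or "top"; returns the picture (420x560x3 uint8, red, green, blue); there is no depth.
- get_calibration(name): a dict with "camera_matrix" (3x3 intrinsics, pixels), "R" (3x3) and "t" (3): a world point X has camera coordinates R X + t. Camera axes: x right, y down, z forward; pixel columns grow to the right and rows downward; lengths in m; the calibration is good to about 2 mm. A picture is of the moment at which its call begins. get_calibration takes no time and is no camera call.
- hand_in(): hands the job in; it is judged then, once.
The state is a dict: "time_s": time; "joint_pos": joint angles; "qvel": joint speeds; "joint_efforts": joint torques, N m; "eef_pos": TCP position; "ee_rot": TCP orientation; "wrist_force": force on the tool from outside, world axes, zero at the start; "moment": the same for the moment, N m; "width": finger opening in m; "finger_force": force on a finger pad.
Only numpy, scipy, OpenCV 4.12 (cv2) and the standard library are available. Lean on these libraries where they do the work, as an engineer would, in place of code of your own. Each camera call takes 0.05 s, during which the arm holds its last target. There are 200 camera calls.

## Working session

There is one attempt and no reset: what is moved stays moved. The work goes in short steps, Python scripts to look and compute and a shell command to move; the robot and the scene stay as the last step left them, time stands still between calls to the robot, and variables do not carry over. Pictures are saved under pics/ and viewed, at most 10 in all, crops included, and the job is handed in when it is done.

```bash
mkdir -p pics; python3 - <<'E'
from station import *
import cv2
for n in("scene","top"):
    im=read_camera(n); c=get_calibration(n)
    cv2.imwrite(f"pics/{n}0.png",cv2.resize(im[:,:,::-1],(800,600),interpolation=cv2.INTER_CUBIC))
    print(n,c)
s=sense();print(s)
E
ls
```

```text
scene {'camera_matrix': array([[400.61072755,   0.        , 275.4715461 ],
       [  0.        , 400.61072755, 207.50117284],
       [  0.        ,   0.        ,   1.        ]]), 'R': array([[-0.41522114,  0.9095531 , -0.0174518 ],
       [ 0.6531217 ,  0.28469368, -0.70169905],
       [-0.63326413, -0.30275843, -0.7122597 ]]), 't': array([ 0.2408562 , -0.33045487,  1.36840429])}
top {'camera_matrix': array([[424.77537326,   0.        , 275.36793667],
       [  0.        , 424.77537326, 204.13854981],
       [  0.        ,   0.        ,   1.        ]]), 'R': array([[ 1.46649945e-02, -9.99889462e-01,  2.44999120e-03],
       [-9.83122891e-01, -1.48658699e-02, -1.82341402e-01],
       [ 1.82357668e-01,  2.65393239e-04, -9.83232226e-01]]), 't': array([-0.00367734,  0.60683274,  0.79175449])}
{'time_s': 0.1, 'joint_pos': array([-1.34893   ,  0.46936535, -0.04859324,  1.53356403,  0.02410009,
        1.14099084, -0.08230872]), 'qvel': array([-0.00101405, -0.00139378, -0.00104387, -0.00426765,  0.00108866,
       -0.00062789, -0.00159717]), 'joint_efforts': array([ 7.89701608e-04, -5.11518967e+01, -4.69868432e-02, -2.38390553e+01,
        1.07999879e-02,  4.36973016e-03,  1.90809442e-05]), 'eef_pos': array([0.16736474, 0.65342234, 0.24936766]), 'ee_rot': array([-7.87185098e-05,  1.25045635e-01,  9.92150609e-01, -8.67454318e-04]), 'wrist_force': array([-0.1164582 ,  0.73323534,  0.07573016]), 'moment': array([-0.02723528,  0.00614686, -0.02606854]), 'finger_force': 0.0, 'width': 0.0848513215467212}
pics
```

View pics/scene0.png

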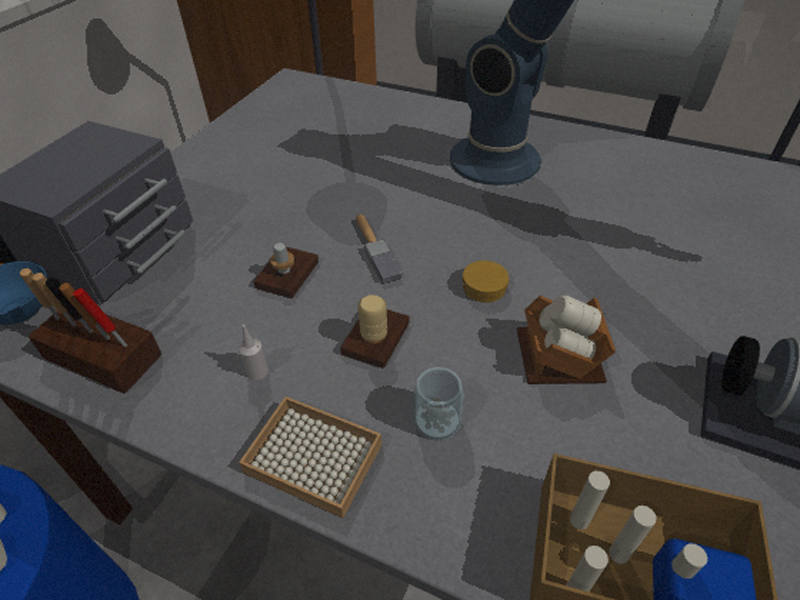

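View pics/top0.png

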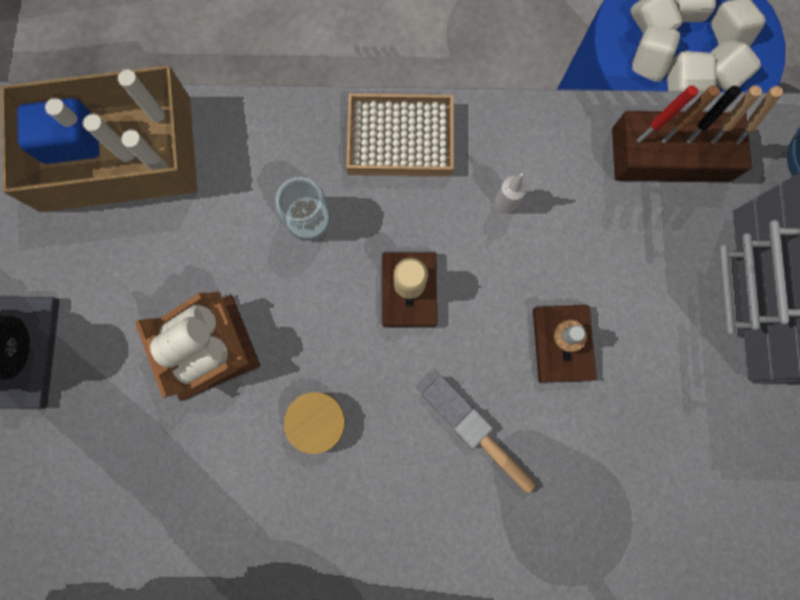

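The scene view shows the cradle around (565,345) and the free peg around (283,262). The top view shows the cradle around (197,345), the free peg around (572,338), the dried bowl at (410,275) and the tin at (314,423). I'll enlarge the cradle and the peg in both views.

```bash
python3 - <<'E'
from station import *
import station,cv2,numpy as np
print([n for n in dir(station) if n[0]!='_'], getattr(station,'tips_ahead',None))
S=read_camera("scene");T=read_camera("top")
def crop(im,x,y,w=80,h=60,k=5): return cv2.resize(im[y:y+h,x:x+w,::-1],(w*k,h*k),interpolation=cv2.INTER_CUBIC)
# scene cradle (355,200), scene peg (165,160); top cradle(95,200) ; top peg (360,205)
g=np.vstack([np.hstack([crop(S,355,203),crop(S,165,160)]),np.hstack([crop(T,98,210),crop(T,360,211)])])
cv2.imwrite("pics/crop0.png",np.clip(g*1.5,0,255).astype(np.uint8))
E
```

```text
['MotionError', 'get_calibration', 'hand_in', 'read_camera', 'sense', 'tips_ahead'] 0.019
```

View pics/crop0.png

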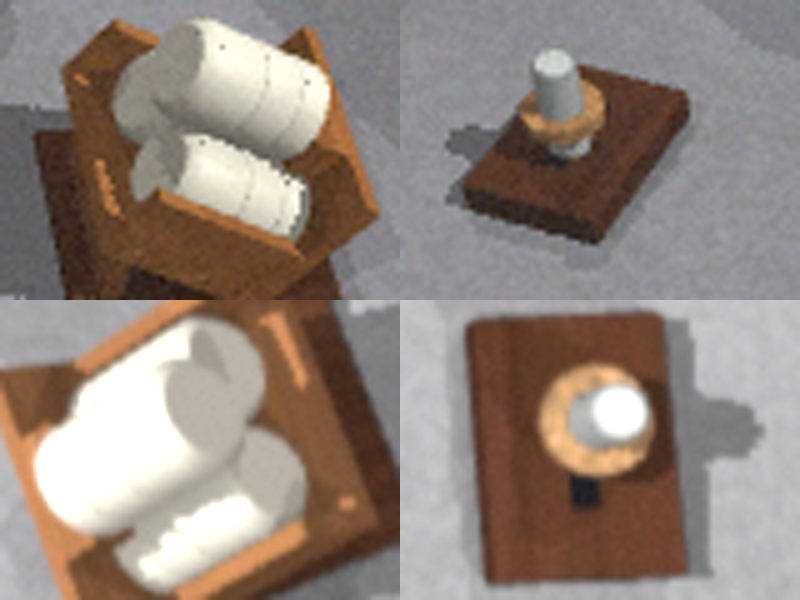

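The crops show the top bowl with its closed grey face uphill. In the scene crop it spans about x 160–331, y 18–157. In the top crop it spans about x 34–246, down to y 534. The peg's top centre is at (553,63) in the scene crop and (620,412) in the top crop. Next I fit the positions.

```bash
cat > h.py <<'E'
from station import *
import numpy as np,cv2
from scipy.optimize import least_squares
from scipy.spatial.transform import Rotation as Rn
C={n:get_calibration(n) for n in("scene","top")}
def proj(n,P):
    c=C[n];q=(np.atleast_2d(P)@c["R"].T+c["t"])@c["camera_matrix"].T
    return q[:,:2]/q[:,2:]
def onplane(n,uv,z):
    c=C[n];d=c["R"].T@np.linalg.solve(c["camera_matrix"],[*uv,1]);o=-c["R"].T@c["t"]
    return o+d*(z-o[2])/d[2]
def tri(uv1,uv2):
    return least_squares(lambda X:np.r_[proj("scene",X)[0]-uv1,proj("top",X)[0]-uv2],[.5,0,.05])
def axis(yaw,pitch): return np.array([np.cos(yaw)*np.cos(pitch),np.sin(yaw)*np.cos(pitch),-np.sin(pitch)])
def cyl(o,a,L=.066,r=.023):
    e=np.cross(a,[0,0,1.]) if abs(a[2])<.99 else np.array([1.,0,0]); e/=np.linalg.norm(e);f=np.cross(a,e);t=np.linspace(0,2*np.pi,72)
    ring=r*(np.outer(np.cos(t),e)+np.outer(np.sin(t),f));return np.vstack([o+ring,o+L*a+ring])
E
python3 - <<'E'
from h import *
def uc(p,X0,Y0,ox,oy): return np.array([X0+(p[0]-ox+.5)/5-.5,Y0+(p[1]-oy+.5)/5-.5])
sc=lambda p:uc(p,355,203,0,0);sp=lambda p:uc(p,165,160,400,0);tc=lambda p:uc(p,98,210,0,300);tp=lambda p:uc(p,360,211,400,300)
u=lambda a:np.array(a)/np.linalg.norm(a)
M=[("scene",[0,-1],sc((203,18))),("scene",[1,0],sc((331,95))),("scene",[0,1],sc((285,157))),("scene",u([57,-122]),sc((262,45))),("scene",[-1,0],sc((158,75))),
("top",[-1,0],tc((34,470))),("top",[0,1],tc((90,534))),("top",[1,0],tc((246,410))),("top",u([60,90]),tc((170,492)))]
def res(v):
    P={n:proj(n,cyl(v[:3],axis(v[3],np.pi/6))) for n in C}
    return [(P[n]@np.array(d)).max()-p@np.array(d) for n,d,p in M]
r=least_squares(res,[.55,.25,.12,1.9],x_scale=[.01,.01,.01,.1]);print("bowl",r.x,np.round(r.fun,2))
b=r.x;a=axis(b[3],np.pi/6)
cs=[onplane("top",tp(p),.02)for p in((468,316),(663,312),(688,578),(487,583))];print("base",np.round(cs,4),np.mean(cs,0))
t=tri(sp((553,63)),tp((620,412)));print("pegtop",t.x,t.fun)
print("peg from top z=.078",onplane("top",tp((620,412)),.078),"scene",onplane("scene",sp((553,63)),.078))
g=b[:3]+.012*a;s=sense();print("grip pt",g,"now",s["eef_pos"],Rn.from_quat(np.roll(s["ee_rot"],-1)).as_matrix().round(3))
ims=[]
for n,x,y in(("scene",355,203),("top",98,210)):
    im=read_camera(n)[:,:,::-1][y:y+60,x:x+80];im=cv2.resize(im,(400,300),interpolation=cv2.INTER_CUBIC)
    q=((proj(n,cyl(b[:3],a))-[x,y]+.5)*5-.5).astype(np.int32)
    for ring in(q[:72],q[72:]):cv2.polylines(im,[ring.reshape(-1,1,2)],True,(0,0,255),1)
    ims.append(im)
cv2.imwrite("pics/ov.png",np.hstack(ims))
E
```

```text
bowl [0.5447538  0.259869   0.11382865 2.0654885 ] [-0.15  0.84  1.15  0.96  2.62  1.01  0.14 -0.25  0.47]
base [[ 0.5962 -0.1978  0.02  ]
 [ 0.5991 -0.2788  0.02  ]
 [ 0.4898 -0.2841  0.02  ]
 [ 0.4866 -0.2025  0.02  ]] [ 0.54291507 -0.24076254  0.02      ]
pegtop [ 0.55035117 -0.24235923  0.07393215] [-0.33924133 -0.07256247 -0.2293942   0.11427143]
peg from top z=.078 [ 0.55008874 -0.2415737   0.078     ] scene [ 0.5540677  -0.23818022  0.078     ]
grip pt [0.53981995 0.26901543 0.10782865] now [0.16741536 0.65356767 0.24965273] [[-0.969  0.248 -0.   ]
 [ 0.248  0.969 -0.001]
 [-0.    -0.001 -1.   ]]
```

View pics/ov.png

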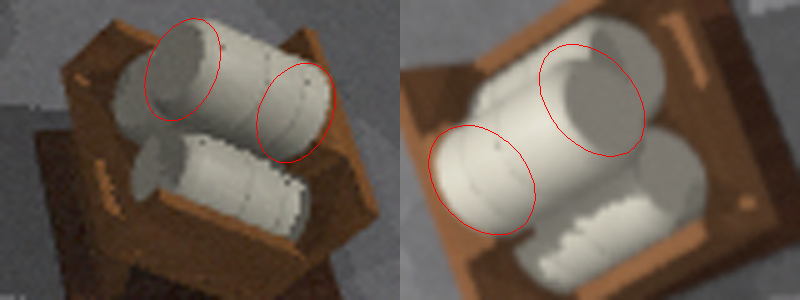

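The overlay shows the model slightly too large, with its rings about 5–10 px off. The true closed face in the top crop spans x 565–645, y 57–157. In the scene crop it spans x 147–208, y 19–120. I'll refit with the closed face included.

```bash
cat > fit.py <<'E'
from h import *
def uc(p,X0,Y0,ox,oy): return np.array([X0+(p[0]-ox+.5)/5-.5,Y0+(p[1]-oy+.5)/5-.5])
sc=lambda p:uc(p,355,203,0,0);tc=lambda p:uc(p,98,210,400,0)
u=lambda a:np.array(a)/np.linalg.norm(a)
A=slice(0,144);F=slice(0,72)
M=[("scene",[0,-1],sc((203,18)),A),("scene",[1,0],sc((331,95)),A),("scene",[0,1],sc((285,159)),A),("scene",u([57,-122]),sc((262,45)),A),("scene",[-1,0],sc((146,95)),A),
("scene",[1,0],sc((208,45)),F),
("top",[-1,0],tc((434,170)),A),("top",[0,1],tc((490,233)),A),("top",[1,0],tc((645,110)),A),("top",u([60,90]),tc((570,192)),A),
("top",[-1,0],tc((564,90)),F),("top",[0,1],tc((620,157)),F),("top",[0,-1],tc((585,57)),F)]
def res(v,full=False):
    P={n:proj(n,cyl(v[:3],axis(v[3],np.pi/6))) for n in C}
    return [(P[n][k]@np.array(d)).max()-p@np.array(d) for n,d,p,k in M]
r=least_squares(res,[.55,.25,.11,2.0],x_scale=[.01,.01,.01,.1],loss="soft_l1");b=r.x;a=axis(b[3],np.pi/6)
print("bowl",b,np.round(r.fun,2),"grip",b[:3]+.012*a,"yaw deg",np.degrees(b[3]))
ims=[]
for n,x,y in(("scene",355,203),("top",98,210)):
    im=read_camera(n)[:,:,::-1][y:y+60,x:x+80];im=cv2.resize(im,(400,300),interpolation=cv2.INTER_CUBIC)
    q=((proj(n,cyl(b[:3],a))-[x,y]+.5)*5-.5).astype(np.int32)
    for ring in(q[:72],q[72:]):cv2.polylines(im,[ring.reshape(-1,1,2)],True,(0,0,255),1)
    ims.append(im)
cv2.imwrite("pics/ov2.png",np.hstack(ims))
E
python3 fit.py
```

```text
bowl [0.54409388 0.25755609 0.11330409 2.03799607] [ 0.12 -0.1   0.86  0.45  1.15  1.37 -0.06  0.09  1.15  0.9   3.48  0.37
  2.23] grip [0.53941331 0.26683468 0.10730409] yaw deg 116.76857338357415
```

View pics/ov2.png

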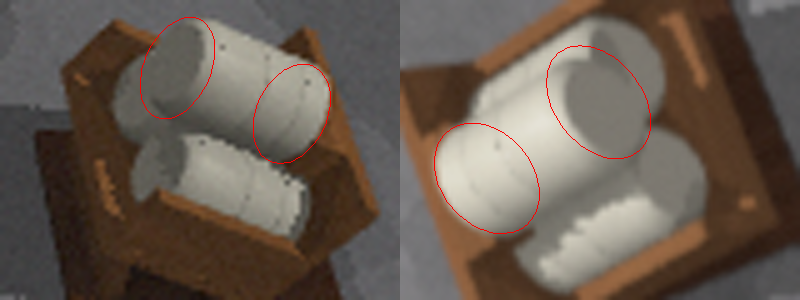

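The rings now match the outer silhouette. The grip point is about (0.540, 0.267, 0.107), with the bowl pointing downhill at about 115°. Now I move above it.

```bash
R='{"dp":[-32.6,-20.2,0],"roll":0}'; python3 -m inch '[{"dp":[-32.6,-20.2,0],"roll":0},{"dp":[-32.6,-20.2,0],"roll":0},{"dp":[-32.6,-20.2,0],"roll":0},{"dp":[-32.6,-20.2,0],"roll":0},{"dp":[-32.6,-20.2,0],"roll":0},{"dp":[-32.6,-20.2,0],"roll":0},{"dp":[-32.6,-20.2,0],"roll":0}]' 85
python3 -m inch '[{"dp":[-32.6,-20.2,0],"roll":0},{"dp":[-32.6,-20.2,0],"roll":0},{"dp":[-32.6,-20.2,0],"roll":0},{"dp":[-32.6,-20.2,0],"roll":0},{"dp":[-32.6,-20.2,0],"roll":0},{"dp":[-32.6,-20.2,0],"roll":0},{"dp":[-32.6,-20.2,0],"roll":0}]'
python3 -m inch '[{"dp":[0,0,0],"roll":0.11},{"dp":[0,0,0],"roll":0.11},{"dp":[0,0,0],"roll":0.11},{"dp":[0,0,0],"roll":0.11},{"dp":[0,0,0],"roll":0.11},{"dp":[0,0,0],"roll":0.11},{"dp":[0,0,0],"roll":0.11},{"dp":[0,0,0],"roll":0.11}]'
cat > st.py <<'E'
from h import *
import sys
def st(tx=None):
    s=sense();m=Rn.from_quat(np.roll(s["ee_rot"],-1)).as_matrix();p=s["eef_pos"]
    print("t %.2f"%s["time_s"],"p",p.round(4),"xang %.1f"%np.degrees(np.arctan2(m[1,0],m[0,0])),"zax",m[:,2].round(3),"w %.4f ff %.1f"%(s["width"],s["finger_force"]),"F",s["wrist_force"].round(1),"q",s["joint_pos"].round(2))
    if tx is not None: print("to go (tool mm)",(m.T@(np.array(tx)-p)*1000).round(1))
if __name__=="__main__": st([float(v) for v in sys.argv[1:]] or None)
E
python3 st.py .5395 .2668 .112
```

```text
time_s: 0.98
eef_pos: [0.3545, 0.4588, 0.2506]
ee_rot: [0.0, 0.125, 0.992, 0.0]
wrist_force: [-0.4, 0.8, 0.8]
width: 0.0848
finger_force: 0.0
time_s: 1.57
eef_pos: [0.5405, 0.2652, 0.2506]
ee_rot: [0.0, 0.125, 0.992, 0.0]
wrist_force: [-0.1, 0.6, -0.4]
width: 0.0846
finger_force: 0.0
time_s: 2.23
eef_pos: [0.5394, 0.2667, 0.2504]
ee_rot: [-0.0, 0.538, 0.843, 0.0]
wrist_force: [-0.4, 0.1, -0.9]
width: 0.0852
finger_force: 0.0
t 2.23 p [0.5394 0.2667 0.2504] xang 114.9 zax [ 0.  0. -1.] w 0.0852 ff 0.0 F [-0.4  0.1 -0.9] q [-0.76  0.35  0.31  1.73 -0.12  1.08  0.02]
to go (tool mm) [-0.000e+00  1.000e-01  1.384e+02]
```

```bash
python3 -m inch '[{"dp":[0,0,30],"roll":0},{"dp":[0,0,30],"roll":0},{"dp":[0,0,30],"roll":0},{"dp":[0,0,20],"roll":0},{"dp":[0,0,10],"roll":0},{"dp":[0,0,10],"roll":0},{"dp":[0,0,8.4],"roll":0},{"dp":[0,0,0],"roll":0}]'
python3 - <<'E'
from h import *
ims=[cv2.resize(read_camera(n)[y:y+90,x:x+120,::-1],(400,300),interpolation=cv2.INTER_CUBIC) for n,x,y in(("scene",330,180),("top",80,190))]
cv2.imwrite("pics/a.png",np.hstack(ims))
E
python3 st.py
```

```text
time_s: 2.9
eef_pos: [0.5391, 0.2666, 0.1111]
ee_rot: [-0.0, 0.536, 0.844, -0.001]
wrist_force: [-0.4, -0.2, -0.8]
width: 0.0847
finger_force: 0.0
t 3.00 p [0.54   0.2669 0.1126] xang 115.2 zax [ 0.001  0.001 -1.   ] w 0.0849 ff 0.0 F [ 0.4 -0.1  0.1] q [-0.73  0.51  0.27  1.85 -0.18  0.8   0.07]
```

View pics/a.png

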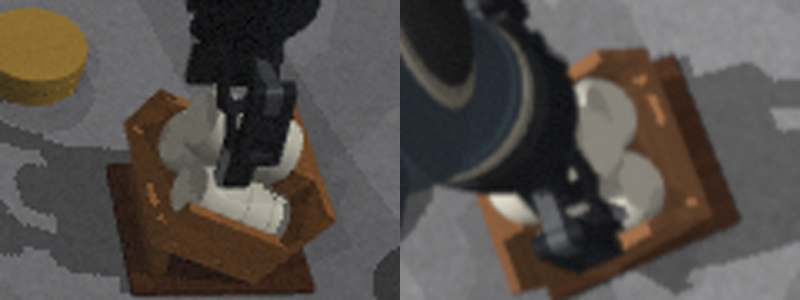

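```bash
python3 - <<'E'
from h import *
s=sense();m=Rn.from_quat(np.roll(s["ee_rot"],-1)).as_matrix();p=s["eef_pos"]
for nm,o in(("tcp",[0,0,0]),("tip+",[0,.05,.012]),("tip-",[0,-.05,.012]),("tip+l",[-.011,.05,.012]),("tip+r",[.011,.05,.012]),("tip-l",[-.011,-.05,.012]),("tip-r",[.011,-.05,.012])):
    print(nm,((proj("scene",p+m@o)[0]-[330,180])*3.333).round(),((proj("top",p+m@o)[0]-[80,190])*3.333).round()+[400,0])
E
```

```text
tcp [215. 121.] [575. 141.]
tip+ [229. 192.] [550.  63.]
tip- [196.  80.] [614. 225.]
tip+l [212. 193.] [568.  55.]
tip+r [247. 192.] [532.  71.]
tip-l [180.  80.] [633. 217.]
tip-r [212.  80.] [595. 233.]
```

The fingers straddle the bowl where predicted, with the tip at about (235,180) in the scene crop. Closing gently.

```bash
python3 -m inch '[{"dp":[0,0,0],"roll":0},{"dp":[0,0,0],"roll":0},{"dp":[0,0,0],"roll":0},{"dp":[0,0,0],"roll":0},{"dp":[0,0,0],"roll":0},{"dp":[0,0,0],"roll":0},{"dp":[0,0,0],"roll":0},{"dp":[0,0,0],"roll":0}]' 38 25; python3 st.py
python3 -m inch '[{"dp":[0,0,-5],"roll":0},{"dp":[0,0,-10],"roll":0},{"dp":[0,0,-15],"roll":0},{"dp":[0,0,-20],"roll":0},{"dp":[0,0,-20],"roll":0},{"dp":[0,0,-20],"roll":0},{"dp":[0,0,0],"roll":0},{"dp":[0,0,0],"roll":0}]'; python3 st.py
python3 - <<'E'
from h import *
ims=[cv2.resize(read_camera(n)[y:y+120,x:x+160,::-1],(400,300),interpolation=cv2.INTER_CUBIC) for n,x,y in(("scene",310,130),("top",60,170))]
cv2.imwrite("pics/b.png",np.hstack(ims))
E
```

```text
time_s: 3.67
eef_pos: [0.5389, 0.2664, 0.1127]
ee_rot: [-0.0, 0.536, 0.844, -0.0]
wrist_force: [-2.9, -2.0, 4.6]
width: 0.0449
finger_force: 24.9
t 3.67 p [0.5389 0.2664 0.1127] xang 115.2 zax [-0.001 -0.    -1.   ] w 0.0449 ff 24.9 F [-2.9 -2.   4.6] q [-0.73  0.51  0.27  1.85 -0.18  0.8   0.07]
time_s: 4.33
eef_pos: [0.5402, 0.2671, 0.2035]
ee_rot: [0.001, 0.536, 0.844, 0.002]
wrist_force: [-0.5, 0.2, -2.0]
width: 0.0452
finger_force: 25.8
t 4.33 p [0.5402 0.2671 0.2035] xang 115.2 zax [ 0.003  0.002 -1.   ] w 0.0452 ff 25.8 F [-0.5  0.2 -2. ] q [-0.75  0.4   0.3   1.78 -0.14  0.98  0.04]
```

View pics/b.png

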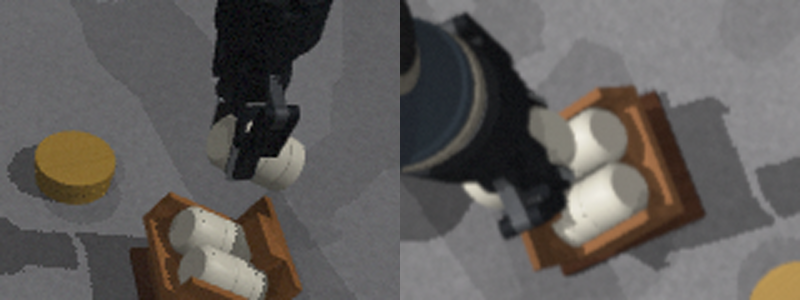

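The bowl is lifted clear and still held tilted 30° (closed end at (220,140), mouth at (300,165) in the scene crop), and the lower bowls are in place. The tool can only roll, so I'll pivot the bowl in the fingers by pushing its lower rim against the fixed peg base's -x side. First I carry it there.

```bash
python3 -m inch '[{"dp":[-29.5,-22.6,0],"roll":0},{"dp":[-29.5,-22.6,0],"roll":0},{"dp":[-29.5,-22.6,0],"roll":0},{"dp":[-29.5,-22.6,0],"roll":0},{"dp":[-29.5,-22.6,0],"roll":0},{"dp":[-29.5,-22.6,0],"roll":0},{"dp":[-29.5,-22.6,0],"roll":0}]'
python3 -m inch '[{"dp":[-29.5,-22.6,0],"roll":0},{"dp":[-29.5,-22.6,0],"roll":0},{"dp":[-29.5,-22.6,0],"roll":0},{"dp":[-29.5,-22.6,0],"roll":0},{"dp":[-29.5,-22.6,0],"roll":0},{"dp":[-29.5,-22.6,0],"roll":0},{"dp":[-29.5,-22.6,0],"roll":0}]'
python3 -m inch '[{"dp":[0,0,0],"roll":0.111},{"dp":[0,0,0],"roll":0.111},{"dp":[0,0,0],"roll":0.111},{"dp":[0,0,0],"roll":0.111},{"dp":[0,0,0],"roll":0.111},{"dp":[0,0,0],"roll":0.111},{"dp":[0,0,0],"roll":0.111},{"dp":[0,0,0],"roll":0.111}]'
python3 -m inch '[{"dp":[0,0,0],"roll":0.111},{"dp":[0,0,0],"roll":0.111},{"dp":[0,0,0],"roll":0.111},{"dp":[0,0,0],"roll":0.111},{"dp":[0,0,0],"roll":0.111},{"dp":[0,0,0],"roll":0.111},{"dp":[0,0,0],"roll":0.111},{"dp":[0,0,0],"roll":0.111}]'
python3 -m inch '[{"dp":[0,0,0],"roll":0.111},{"dp":[0,0,0],"roll":0.111},{"dp":[0,0,0],"roll":0.058},{"dp":[0,0,0],"roll":0}]'; python3 st.py .43 -.241 .2
```

```text
time_s: 5.02
eef_pos: [0.4827, 0.0108, 0.2007]
ee_rot: [-0.001, 0.536, 0.844, -0.001]
wrist_force: [1.6, -0.4, -1.2]
width: 0.0448
finger_force: 25.9
time_s: 5.6
eef_pos: [0.4277, -0.2429, 0.2008]
ee_rot: [-0.001, 0.536, 0.844, -0.0]
wrist_force: [0.6, 0.6, -0.4]
width: 0.0452
finger_force: 25.9
time_s: 6.27
eef_pos: [0.4283, -0.2413, 0.2007]
ee_rot: [-0.001, 0.848, 0.53, -0.001]
wrist_force: [0.2, -0.3, -1.0]
width: 0.0448
finger_force: 26.0
time_s: 6.93
eef_pos: [0.4283, -0.2413, 0.2008]
ee_rot: [-0.0, 0.993, 0.114, -0.001]
wrist_force: [-0.8, -0.1, -0.9]
width: 0.0452
finger_force: 26.0
time_s: 7.27
eef_pos: [0.4284, -0.2412, 0.2008]
ee_rot: [0.0, 1.0, -0.023, -0.001]
wrist_force: [-0.2, 0.3, -1.0]
width: 0.0454
finger_force: 26.0
t 7.27 p [ 0.4284 -0.2412  0.2008] xang -2.6 zax [-0.003 -0.    -1.   ] w 0.0454 ff 26.0 F [-0.2  0.3 -1. ] q [-0.39  0.34  1.01  2.05 -0.35  0.94 -0.8 ]
to go (tool mm) [ 1.6 -0.3  0.8]
```

```bash
python3 -m inch '[{"dp":[0,0,30],"roll":0},{"dp":[0,0,30],"roll":0},{"dp":[0,0,30],"roll":0},{"dp":[0,0,25],"roll":0},{"dp":[0,0,10],"roll":0},{"dp":[0,0,10],"roll":0},{"dp":[5,0,0],"roll":0},{"dp":[0,0,0],"roll":0}]' 38 20; python3 st.py
python3 -m inch '[{"dp":[5,0,0],"roll":0},{"dp":[5,0,0],"roll":0},{"dp":[3,0,0],"roll":0},{"dp":[3,0,0],"roll":0},{"dp":[3,0,0],"roll":0},{"dp":[3,0,0],"roll":0},{"dp":[3,0,0],"roll":0}]' ; python3 st.py
python3 -m inch '[{"dp":[3,0,0],"roll":0},{"dp":[3,0,0],"roll":0},{"dp":[0,0,0],"roll":0}]'; python3 st.py
python3 - <<'E'
from h import *
ims=[cv2.resize(read_camera(n)[y:y+120,x:x+160,::-1],(400,300),interpolation=cv2.INTER_CUBIC) for n,x,y in(("scene",130,110),("top",310,190))]
cv2.imwrite("pics/c.png",np.hstack(ims))
E
```

```text
time_s: 7.93
eef_pos: [0.4355, -0.2425, 0.0674]
ee_rot: [0.0, 1.0, -0.022, 0.001]
wrist_force: [-0.1, 0.1, -1.0]
width: 0.0448
finger_force: 25.9
t 7.93 p [ 0.4355 -0.2425  0.0674] xang -2.5 zax [ 0.002 -0.001 -1.   ] w 0.0448 ff 25.9 F [-0.1  0.1 -1. ] q [-0.17  0.55  0.78  2.14 -0.62  0.69 -0.58]
time_s: 8.52
eef_pos: [0.4543, -0.2429, 0.067]
ee_rot: [-0.002, 1.0, -0.023, -0.004]
wrist_force: [-17.0, 2.0, 19.4]
width: 0.0447
finger_force: 27.8
t 8.52 p [ 0.4543 -0.2429  0.067 ] xang -2.6 zax [-0.009  0.004 -1.   ] w 0.0447 ff 27.8 F [-17.    2.   19.4] q [-0.18  0.58  0.78  2.1  -0.62  0.72 -0.61]
time_s: 8.77
eef_pos: [0.4579, -0.2441, 0.0673]
ee_rot: [-0.002, 1.0, -0.024, -0.006]
wrist_force: [-17.8, 0.9, 20.4]
width: 0.045
finger_force: 26.5
t 8.77 p [ 0.4579 -0.2441  0.0673] xang -2.7 zax [-0.011  0.004 -1.   ] w 0.0450 ff 26.5 F [-17.8   0.9  20.4] q [-0.18  0.59  0.78  2.09 -0.62  0.73 -0.61]
```

View pics/c.png

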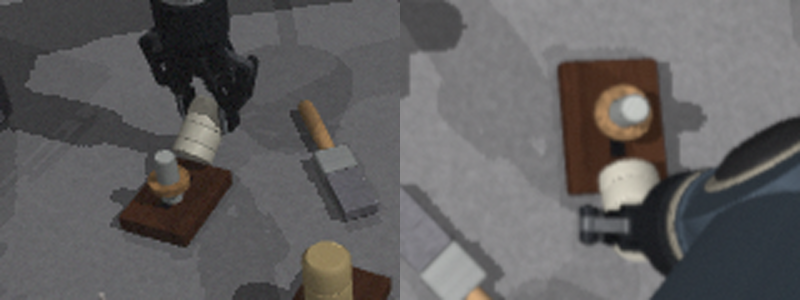

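The picture shows the bowl's mouth over the base edge (top crop (628,160), base edge at row 193), so it is riding up over the edge and the contact is at the wrong place. I'll back off and measure its tilt.

```bash
python3 -m inch '[{"dp":[-5,0,-10],"roll":0},{"dp":[-10,0,-20],"roll":0},{"dp":[-10,0,-20],"roll":0},{"dp":[0,0,-20],"roll":0},{"dp":[0,0,0],"roll":0},{"dp":[0,0,0],"roll":0}]'; python3 st.py
python3 - <<'E'
from h import *
s=sense();p=s["eef_pos"]
ims=[]
for n in C:
    u=proj(n,p+[.02,0,-.01])[0];x,y=int(u[0])-40,int(u[1])-30
    print(n,x,y); ims.append(cv2.resize(read_camera(n)[y:y+60,x:x+80,::-1],(400,300),interpolation=cv2.INTER_CUBIC))
cv2.imwrite("pics/d.png",np.hstack(ims))
E
```

```text
time_s: 9.37
eef_pos: [0.4412, -0.2422, 0.1378]
ee_rot: [0.0, 1.0, -0.022, 0.002]
wrist_force: [0.9, -0.3, -1.7]
width: 0.0448
finger_force: 25.0
t 9.37 p [ 0.4412 -0.2422  0.1378] xang -2.5 zax [ 0.003 -0.    -1.   ] w 0.0448 ff 25.0 F [ 0.9 -0.3 -1.7] q [-0.28  0.45  0.91  2.09 -0.49  0.82 -0.7 ]
scene 169 106
top 374 249
```

View pics/d.png

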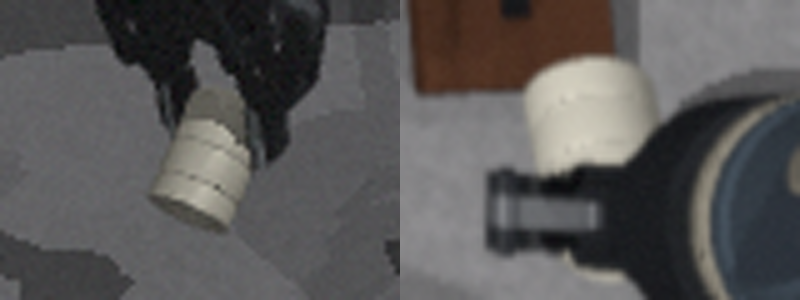

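The scene crop shows the mouth low at left (bottom y≈235, left x≈149). The top crop shows the bowl spanning y 55–281, x 524–657. I'll fit the tilt and the grip offset.

```bash
python3 - <<'E'
from h import *
p=sense()["eef_pos"];yaw=np.radians(-2.5)
M=[("scene",[0,1],235),("scene",[-1,0],-149),("top",[0,-1],-55),("top",[0,1],281),("top",[-1,0],-524),("top",[1,0],657)]
off={"scene":(169,106,0),"top":(374,249,400)}
def f(v):
    a=axis(yaw,v[3]);o=p+v[:3]-.015*a
    out=[]
    for n,d,m in M:
        q=((proj(n,cyl(o,a))-off[n][:2]+.5)*5-.5)+[off[n][2],0]
        out.append(((q@np.array(d)).max()-m)/5)
    return out
for pt0 in(.2,.6):
    r=least_squares(f,[0,0,0,pt0],x_scale=[.01,.01,.01,.1]);v=r.x
    print(v[:3].round(4),"pitch",np.degrees(v[3]).round(1),np.round(r.fun,2))
E
```

```text
[-0.001   0.0043 -0.0097] pitch 13.3 [-0.    0.04 -1.11 -1.11  1.68  1.57]
[-0.001   0.0043 -0.0097] pitch 13.3 [-0.    0.04 -1.11 -1.11  1.68  1.57]
```

The bowl now points about 13° below level. It is held about 15 mm from the closed end, with its axis about 9 mm under the TCP. The first push was too high, so I'll redo it lower, with the rim corner against the base's side, and rise as the bowl turns.

```bash
python3 -m inch '[{"dp":[-10,0,30],"roll":0},{"dp":[0,0,30],"roll":0},{"dp":[0,0,15],"roll":0},{"dp":[0,0,10],"roll":0},{"dp":[0,0,0],"roll":0},{"dp":[0,0,0],"roll":0}]'; python3 st.py
python3 -m inch '[{"dp":[5,0,0],"roll":0},{"dp":[4,0,0],"roll":0},{"dp":[3,0,0],"roll":0},{"dp":[3,0,0],"roll":0},{"dp":[0,0,0],"roll":0}]'; python3 st.py
```

```text
time_s: 9.97
eef_pos: [0.43, -0.2421, 0.0515]
ee_rot: [0.0, 1.0, -0.023, -0.001]
wrist_force: [0.2, 0.6, -0.9]
width: 0.045
finger_force: 24.7
t 9.97 p [ 0.43   -0.2421  0.0515] xang -2.6 zax [-0.001 -0.    -1.   ] w 0.0450 ff 24.7 F [ 0.2  0.6 -0.9] q [-0.15  0.57  0.75  2.16 -0.65  0.65 -0.55]
time_s: 10.38
eef_pos: [0.4452, -0.2425, 0.0522]
ee_rot: [-0.0, 1.0, -0.022, -0.0]
wrist_force: [-2.4, -0.2, 1.7]
width: 0.0446
finger_force: 25.0
t 10.38 p [ 0.4452 -0.2425  0.0522] xang -2.6 zax [-0.  0. -1.] w 0.0446 ff 25.0 F [-2.4 -0.2  1.7] q [-0.16  0.59  0.75  2.13 -0.65  0.67 -0.57]
```

```bash
python3 -m inch '[{"dp":[3,0,0],"roll":0},{"dp":[3,0,0],"roll":0},{"dp":[0,0,0],"roll":0}]'; python3 st.py
python3 - <<'E'
from h import *
s=sense();p=s["eef_pos"]
ims=[]
for n in C:
    u=proj(n,p+[.02,0,-.01])[0];x,y=int(u[0])-40,int(u[1])-30
    print(n,x,y); ims.append(cv2.resize(read_camera(n)[y:y+60,x:x+80,::-1],(400,300),interpolation=cv2.INTER_CUBIC))
cv2.imwrite("pics/e.png",np.hstack(ims))
E
```

```text
time_s: 10.63
eef_pos: [0.4459, -0.2428, 0.0516]
ee_rot: [-0.001, 1.0, -0.023, -0.004]
wrist_force: [-13.1, 0.1, 9.9]
width: 0.0447
finger_force: 27.1
t 10.63 p [ 0.4459 -0.2428  0.0516] xang -2.6 zax [-0.008  0.003 -1.   ] w 0.0447 ff 27.1 F [-13.1   0.1   9.9] q [-0.16  0.59  0.75  2.12 -0.65  0.68 -0.57]
scene 173 132
top 360 247
```

View pics/e.png

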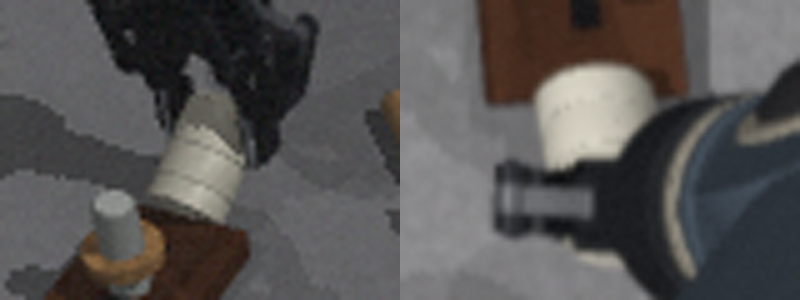

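The picture shows the rim corner, at (200,215) in the scene crop, against the base edge. The push jams because friction on the wall acts upward through the pivot. I'll back off slightly, go lower, then push while rising so that the friction helps.

```bash
python3 -m inch '[{"dp":[-10,0,0],"roll":0},{"dp":[0,0,5],"roll":0},{"dp":[5,0,0],"roll":0},{"dp":[4,0,0],"roll":0},{"dp":[0,0,0],"roll":0}]'; python3 st.py
python3 -m inch '[{"dp":[3,0,-1],"roll":0},{"dp":[1.5,0,-3],"roll":0},{"dp":[1.5,0,-3],"roll":0},{"dp":[1.5,0,-3],"roll":0},{"dp":[0,0,0],"roll":0}]'; python3 st.py
```

```text
time_s: 11.15
eef_pos: [0.4441, -0.2426, 0.0461]
ee_rot: [-0.002, 1.0, -0.023, -0.005]
wrist_force: [-15.5, -1.3, 11.8]
width: 0.0453
finger_force: 25.2
t 11.15 p [ 0.4441 -0.2426  0.0461] xang -2.6 zax [-0.011  0.004 -1.   ] w 0.0453 ff 25.2 F [-15.5  -1.3  11.8] q [-0.15  0.6   0.74  2.12 -0.66  0.67 -0.57]
time_s: 11.57
eef_pos: [0.4546, -0.2428, 0.0564]
ee_rot: [-0.001, 1.0, -0.023, -0.003]
wrist_force: [-10.5, -0.1, 6.0]
width: 0.045
finger_force: 20.7
t 11.57 p [ 0.4546 -0.2428  0.0564] xang -2.6 zax [-0.006  0.002 -1.   ] w 0.0450 ff 20.7 F [-10.5  -0.1   6. ] q [-0.16  0.59  0.76  2.1  -0.64  0.7  -0.59]
```

It is turning. Continuing along the arc.

```bash
python3 -m inch '[{"dp":[2,0,-3],"roll":0},{"dp":[2,0,-3],"roll":0},{"dp":[3,0,-3],"roll":0},{"dp":[3,0,-3],"roll":0},{"dp":[0,0,0],"roll":0}]'; python3 st.py
python3 -m inch '[{"dp":[3,0,-2.5],"roll":0},{"dp":[3,0,-2],"roll":0},{"dp":[4,0,-2],"roll":0},{"dp":[0,0,0],"roll":0}]'; python3 st.py
```

```text
time_s: 11.98
eef_pos: [0.4691, -0.2434, 0.0695]
ee_rot: [0.0, 1.0, -0.022, 0.001]
wrist_force: [-2.9, -0.0, 1.9]
width: 0.0448
finger_force: 20.7
t 11.98 p [ 0.4691 -0.2434  0.0695] xang -2.5 zax [ 0.002 -0.    -1.   ] w 0.0448 ff 20.7 F [-2.9 -0.   1.9] q [-0.18  0.59  0.78  2.07 -0.63  0.73 -0.62]
time_s: 12.32
eef_pos: [0.4797, -0.2441, 0.0759]
ee_rot: [0.001, 1.0, -0.022, 0.001]
wrist_force: [0.4, -0.0, -0.5]
width: 0.045
finger_force: 20.7
t 12.32 p [ 0.4797 -0.2441  0.0759] xang -2.5 zax [ 0.003 -0.001 -1.   ] w 0.0450 ff 20.7 F [ 0.4 -0.  -0.5] q [-0.19  0.59  0.79  2.05 -0.62  0.75 -0.63]
```

```bash
python3 -m inch '[{"dp":[0,0,-20],"roll":0},{"dp":[-20,0,-30],"roll":0},{"dp":[-20,0,-12],"roll":0},{"dp":[0,0,0],"roll":0},{"dp":[0,0,0],"roll":0}]'; python3 st.py
cat > tilt.py <<'E'
from h import *
from scipy.optimize import differential_evolution
def tilt(imgs,p,yaw,save=None):
    D={}
    for n,im in imgs.items():
        u=proj(n,p+[.01,0,-.03])[0];x,y=int(u[0])-40,int(u[1])-40
        c=im[y:y+80,x:x+80].astype(int);warm=c[...,0]-c[...,2]
        iv=(c[...,1]>125)&(warm>8)&(warm<60)
        bg=(c.max(2)>75)&~iv&(abs(warm)<8)&(c[...,1]<125)
        D[n]=(x,y,iv,bg)
    def cost(v):
        a=axis(yaw,np.radians(v[2]));o=p+[v[0],v[3],v[1]]-.015*a;k=0
        for n,(x,y,iv,bg) in D.items():
            m=np.zeros((320,320),np.uint8);q=((proj(n,cyl(o,a))-[x,y]+.5)*4-.5)
            cv2.fillConvexPoly(m,cv2.convexHull(q.astype(np.float32)).round().astype(np.int32),1)
            m=cv2.resize(m.astype(np.float32),(80,80),interpolation=cv2.INTER_AREA)
            k+=(iv*(1-m)).sum()+(bg*m).sum()
        return k
    r=differential_evolution(cost,[(-.008,.008),(-.016,.0),(-10,120),(-.005,.005)],seed=1,maxiter=60,popsize=12)
    print("dx,dz,pitch,dy",r.x.round(4),"cost",r.fun.round(1),{n:(int(d[2].sum()),int(d[3].sum())) for n,d in D.items()})
    return r.x
E
python3 - <<'E'
from tilt import *
d=cv2.imread("pics/d.png")[:,:,::-1]
for nm,x,y in(("iv",205,165),("face",215,100),("bench",60,150),("iv top",600,100),("bench top",680,40),("grip",280,100)):print(nm,d[y,x])
s=sense();tilt({n:read_camera(n) for n in C},s["eef_pos"],np.radians(-2.5))
E
```

```text
time_s: 12.73
eef_pos: [0.4381, -0.2421, 0.1381]
ee_rot: [-0.0, 1.0, -0.023, 0.001]
wrist_force: [0.9, 0.9, -1.5]
width: 0.0446
finger_force: 21.1
t 12.73 p [ 0.4381 -0.2421  0.1381] xang -2.6 zax [ 0.003  0.    -1.   ] w 0.0446 ff 21.1 F [ 0.9  0.9 -1.5] q [-0.29  0.45  0.91  2.09 -0.49  0.82 -0.7 ]
iv [168 166 153]
face [95 93 87]
bench [ 98  97 101]
iv top [192 187 174]
bench top [131 130 131]
grip [19 21 27]
dx,dz,pitch,dy [-2.60000e-03 -1.40000e-03  5.03836e+01  1.00000e-04] cost 186.5 {'scene': (178, 3916), 'top': (459, 1414)}
```

```bash
sed -i 's/c=im\[y:y+80,x:x+80\].astype(int)/c=cv2.GaussianBlur(im,(3,3),0)[y:y+80,x:x+80].astype(int)/; s/iv=(c.*/iv=(c[...,1]>105)\&(warm>7)\&(warm<40); nl,lb,stt,_=cv2.connectedComponentsWithStats(iv.astype(np.uint8)); iv=lb==1+stt[1:,4].argmax(); ys,xs=np.nonzero(iv); print(n,"ext",xs.min()+x,xs.max()+x,ys.min()+y,ys.max()+y)/; s/bg=(c.max.*/bg=(c.max(2)>75)\&(warm<5)\&~iv/' tilt.py
python3 - <<'E'
from tilt import *
s=sense();I={n:read_camera(n) for n in C}
v=tilt(I,s["eef_pos"],np.radians(-2.5)); print((s["eef_pos"]).round(4))
E
```

```text
scene ext 204 220 131 149
top ext 398 422 267 285
dx,dz,pitch,dy [-2.10000e-03 -8.00000e-04  5.23225e+01 -8.00000e-04] cost 102.2 {'scene': (222, 3931), 'top': (356, 3481)}
[ 0.4386 -0.2417  0.1371]
```

The bowl is now tilted about 52°. For the second pass, I'll probe down to the bench for the rim height, then push and rise again.

```bash
python3 -m inch '[{"dp":[6,0,30],"roll":0},{"dp":[0,0,25],"roll":0},{"dp":[0,0,8],"roll":0},{"dp":[0,0,0],"roll":0},{"dp":[0,0,0],"roll":0}]'; python3 st.py
python3 -m inch '[{"dp":[0,0,2],"roll":0},{"dp":[0,0,2],"roll":0},{"dp":[0,0,0],"roll":0}]'; python3 st.py
python3 -m inch '[{"dp":[0,0,2],"roll":0},{"dp":[0,0,2],"roll":0},{"dp":[0,0,0],"roll":0}]'; python3 st.py
```

```text
time_s: 13.35
eef_pos: [0.4435, -0.2429, 0.0743]
ee_rot: [0.0, 1.0, -0.023, -0.001]
wrist_force: [0.0, 1.0, -0.4]
width: 0.0447
finger_force: 21.0
t 13.35 p [ 0.4435 -0.2429  0.0743] xang -2.6 zax [-0.001 -0.    -1.   ] w 0.0447 ff 21.0 F [ 0.   1.  -0.4] q [-0.19  0.55  0.8   2.12 -0.61  0.71 -0.6 ]
time_s: 13.6
eef_pos: [0.444, -0.2425, 0.0709]
ee_rot: [0.0, 1.0, -0.023, 0.001]
wrist_force: [-0.6, 0.2, -1.2]
width: 0.0452
finger_force: 21.0
t 13.60 p [ 0.444  -0.2425  0.0709] xang -2.6 zax [ 0.001 -0.    -1.   ] w 0.0452 ff 21.0 F [-0.6  0.2 -1.2] q [-0.18  0.56  0.79  2.12 -0.62  0.7  -0.59]
time_s: 13.85
eef_pos: [0.4435, -0.2422, 0.0662]
ee_rot: [-0.0, 1.0, -0.023, -0.0]
wrist_force: [0.2, 0.7, -1.7]
width: 0.0449
finger_force: 21.0
t 13.85 p [ 0.4435 -0.2422  0.0662] xang -2.6 zax [-0.  0. -1.] w 0.0449 ff 21.0 F [ 0.2  0.7 -1.7] q [-0.18  0.56  0.78  2.13 -0.63  0.7  -0.59]
```

```bash
python3 -m inch '[{"dp":[0,0,2],"roll":0},{"dp":[0,0,2],"roll":0},{"dp":[0,0,0],"roll":0}]'; python3 st.py
python3 -m inch '[{"dp":[10,0,0],"roll":0},{"dp":[6,0,0],"roll":0},{"dp":[4,0,0],"roll":0},{"dp":[4,0,0],"roll":0},{"dp":[3,0,0],"roll":0},{"dp":[3,0,0],"roll":0},{"dp":[0,0,0],"roll":0}]'; python3 st.py
```

```text
time_s: 14.1
eef_pos: [0.4433, -0.2422, 0.062]
ee_rot: [-0.0, 1.0, -0.023, -0.0]
wrist_force: [-0.7, -0.1, -1.2]
width: 0.0447
finger_force: 21.0
t 14.10 p [ 0.4433 -0.2422  0.062 ] xang -2.6 zax [-0.001  0.    -1.   ] w 0.0447 ff 21.0 F [-0.7 -0.1 -1.2] q [-0.17  0.57  0.77  2.13 -0.64  0.69 -0.58]
time_s: 14.68
eef_pos: [0.4689, -0.2447, 0.0632]
ee_rot: [-0.002, 1.0, -0.023, -0.004]
wrist_force: [-14.4, 1.4, 19.5]
width: 0.045
finger_force: 27.6
t 14.68 p [ 0.4689 -0.2447  0.0632] xang -2.6 zax [-0.009  0.003 -1.   ] w 0.0450 ff 27.6 F [-14.4   1.4  19.5] q [-0.18  0.6   0.77  2.07 -0.63  0.73 -0.61]
```

```bash
python3 -m inch '[{"dp":[0,0,-2.5],"roll":0},{"dp":[1,0,-2.5],"roll":0},{"dp":[2,0,-2],"roll":0},{"dp":[0,0,0],"roll":0}]'; python3 st.py
python3 -m inch '[{"dp":[2,0,-1.5],"roll":0},{"dp":[2,0,-1.5],"roll":0},{"dp":[0,0,0],"roll":0}]'; python3 st.py
```

```text
time_s: 15.02
eef_pos: [0.4769, -0.244, 0.0697]
ee_rot: [0.0, 1.0, -0.022, -0.0]
wrist_force: [-3.1, -0.5, 4.3]
width: 0.0448
finger_force: 22.0
t 15.02 p [ 0.4769 -0.244   0.0697] xang -2.5 zax [-0. -0. -1.] w 0.0448 ff 22.0 F [-3.1 -0.5  4.3] q [-0.19  0.6   0.78  2.05 -0.63  0.74 -0.62]
time_s: 15.27
eef_pos: [0.4813, -0.2439, 0.0726]
ee_rot: [-0.0, 1.0, -0.022, 0.0]
wrist_force: [-2.6, 0.4, 3.3]
width: 0.0451
finger_force: 21.8
t 15.27 p [ 0.4813 -0.2439  0.0726] xang -2.5 zax [ 0.  0. -1.] w 0.0451 ff 21.8 F [-2.6  0.4  3.3] q [-0.19  0.6   0.78  2.04 -0.62  0.75 -0.63]
```

```bash
python3 -m inch '[{"dp":[3,0,0],"roll":0},{"dp":[3,0,0],"roll":0},{"dp":[0,0,0],"roll":0}]'; python3 st.py
python3 -m inch '[{"dp":[3,0,0],"roll":0},{"dp":[3,0,0],"roll":0},{"dp":[0,0,0],"roll":0}]'; python3 st.py
```

```text
time_s: 15.52
eef_pos: [0.4877, -0.2439, 0.0729]
ee_rot: [-0.001, 1.0, -0.022, 0.001]
wrist_force: [-3.7, 1.7, 6.6]
width: 0.045
finger_force: 19.4
t 15.52 p [ 0.4877 -0.2439  0.0729] xang -2.5 zax [ 0.001  0.001 -1.   ] w 0.0450 ff 19.4 F [-3.7  1.7  6.6] q [-0.19  0.61  0.78  2.03 -0.63  0.76 -0.64]
time_s: 15.77
eef_pos: [0.4941, -0.2441, 0.0729]
ee_rot: [-0.0, 1.0, -0.022, 0.001]
wrist_force: [-2.1, 0.6, 6.3]
width: 0.0451
finger_force: 19.9
t 15.77 p [ 0.4941 -0.2441  0.0729] xang -2.5 zax [ 0.002  0.001 -1.   ] w 0.0451 ff 19.9 F [-2.1  0.6  6.3] q [-0.19  0.61  0.78  2.02 -0.63  0.76 -0.64]
```

```bash
python3 -m inch '[{"dp":[3,0,0],"roll":0},{"dp":[3,0,0],"roll":0},{"dp":[3,0,0],"roll":0},{"dp":[0,0,0],"roll":0}]'; python3 st.py
python3 -m inch '[{"dp":[0,0,-30],"roll":0},{"dp":[-25,0,-30],"roll":0},{"dp":[-30,0,-5],"roll":0},{"dp":[-9,0,0],"roll":0},{"dp":[0,0,0],"roll":0},{"dp":[0,0,0],"roll":0}]'
python3 - <<'E'
from tilt import *
s=sense();I={n:read_camera(n) for n in C}
v=tilt(I,s["eef_pos"],np.radians(-2.5)); print((s["eef_pos"]).round(4))
E
```

```text
time_s: 16.1
eef_pos: [0.5027, -0.2447, 0.0724]
ee_rot: [-0.0, 1.0, -0.022, 0.001]
wrist_force: [-2.0, 1.4, 3.3]
width: 0.0446
finger_force: 20.2
t 16.10 p [ 0.5027 -0.2447  0.0724] xang -2.5 zax [ 0.001  0.    -1.   ] w 0.0446 ff 20.2 F [-2.   1.4  3.3] q [-0.19  0.62  0.78  2.   -0.63  0.77 -0.65]
time_s: 16.6
eef_pos: [0.4385, -0.2419, 0.1373]
ee_rot: [0.0, 1.0, -0.023, 0.001]
wrist_force: [0.6, -0.3, -0.7]
width: 0.0447
finger_force: 21.4
scene ext 211 223 138 148
top ext 402 423 301 313
dx,dz,pitch,dy [-7.90000e-03 -2.00000e-04  7.91108e+01 -2.00000e-04] cost 143.9 {'scene': (104, 3963), 'top': (143, 3731)}
[ 0.4385 -0.2419  0.1373]
```

Pitch is now about 79°. I'll flatten the rim by pressing it gently on the bare bench.

```bash
python3 -m inch '[{"dp":[0,0,30],"roll":0},{"dp":[0,0,25],"roll":0},{"dp":[0,0,8],"roll":0},{"dp":[0,0,3],"roll":0},{"dp":[0,0,3],"roll":0},{"dp":[0,0,0],"roll":0}]'; python3 st.py
python3 -m inch '[{"dp":[0,0,2],"roll":0},{"dp":[0,0,2],"roll":0},{"dp":[0,0,2],"roll":0},{"dp":[0,0,0],"roll":0}]'; python3 st.py
```

```text
time_s: 17.2
eef_pos: [0.4382, -0.2426, 0.0686]
ee_rot: [0.0, 1.0, -0.023, 0.0]
wrist_force: [-0.2, 0.4, -0.7]
width: 0.0446
finger_force: 21.3
t 17.20 p [ 0.4382 -0.2426  0.0686] xang -2.6 zax [ 0.001 -0.001 -1.   ] w 0.0446 ff 21.3 F [-0.2  0.4 -0.7] q [-0.18  0.56  0.79  2.13 -0.62  0.69 -0.58]
time_s: 17.53
eef_pos: [0.4377, -0.242, 0.0624]
ee_rot: [-0.0, 1.0, -0.023, 0.0]
wrist_force: [-0.4, 0.0, -1.7]
width: 0.045
finger_force: 21.3
t 17.53 p [ 0.4377 -0.242   0.0624] xang -2.6 zax [ 0.  0. -1.] w 0.0450 ff 21.3 F [-0.4  0.  -1.7] q [-0.17  0.56  0.78  2.14 -0.64  0.68 -0.57]
```

```bash
python3 -m inch '[{"dp":[0,0,2],"roll":0},{"dp":[0,0,2],"roll":0},{"dp":[0,0,0],"roll":0}]'; python3 st.py
python3 -m inch '[{"dp":[0,0,2],"roll":0},{"dp":[0,0,2],"roll":0},{"dp":[0,0,0],"roll":0}]'; python3 st.py
```

```text
time_s: 17.78
eef_pos: [0.4374, -0.242, 0.0581]
ee_rot: [-0.0, 1.0, -0.023, -0.0]
wrist_force: [-0.2, 0.5, -1.9]
width: 0.0444
finger_force: 21.3
t 17.78 p [ 0.4374 -0.242   0.0581] xang -2.6 zax [-0.  0. -1.] w 0.0444 ff 21.3 F [-0.2  0.5 -1.9] q [-0.16  0.57  0.77  2.14 -0.64  0.67 -0.57]
time_s: 18.03
eef_pos: [0.4374, -0.242, 0.054]
ee_rot: [-0.0, 1.0, -0.023, -0.0]
wrist_force: [-0.1, 0.1, -0.8]
width: 0.045
finger_force: 21.3
t 18.03 p [ 0.4374 -0.242   0.054 ] xang -2.6 zax [-0.001  0.    -1.   ] w 0.0450 ff 21.3 F [-0.1  0.1 -0.8] q [-0.16  0.58  0.76  2.14 -0.65  0.67 -0.56]
```

```bash
python3 -m inch '[{"dp":[0,0,2],"roll":0},{"dp":[0,0,2],"roll":0},{"dp":[0,0,0],"roll":0}]'; python3 st.py
python3 -m inch '[{"dp":[0,0,2],"roll":0},{"dp":[0,0,2],"roll":0},{"dp":[0,0,0],"roll":0}]'; python3 st.py
```

```text
time_s: 18.28
eef_pos: [0.4401, -0.2425, 0.0519]
ee_rot: [-0.0, 1.0, -0.023, 0.002]
wrist_force: [1.0, 1.9, 12.9]
width: 0.0445
finger_force: 24.6
t 18.28 p [ 0.4401 -0.2425  0.0519] xang -2.6 zax [ 0.005  0.    -1.   ] w 0.0445 ff 24.6 F [ 1.   1.9 12.9] q [-0.15  0.58  0.75  2.14 -0.66  0.66 -0.56]
time_s: 18.53
eef_pos: [0.4432, -0.2432, 0.0496]
ee_rot: [0.0, 1.0, -0.022, 0.005]
wrist_force: [5.2, 3.4, 21.9]
width: 0.0446
finger_force: 30.0
t 18.53 p [ 0.4432 -0.2432  0.0496] xang -2.6 zax [ 0.011 -0.001 -1.   ] w 0.0446 ff 30.0 F [ 5.2  3.4 21.9] q [-0.15  0.58  0.74  2.14 -0.67  0.65 -0.55]
```

```bash
python3 -m inch '[{"dp":[0,0,2],"roll":0},{"dp":[0,0,0],"roll":0}]'; python3 st.py
python3 -m inch '[{"dp":[0,0,-10],"roll":0},{"dp":[0,0,-30],"roll":0},{"dp":[0,0,-40],"roll":0},{"dp":[0,0,-10],"roll":0},{"dp":[0,0,0],"roll":0},{"dp":[0,0,0],"roll":0}]'; python3 st.py
python3 - <<'E'
from tilt import *
s=sense();I={n:read_camera(n) for n in C};np.savez("im.npz",p=s["eef_pos"],**I)
v=tilt(I,s["eef_pos"],np.radians(-2.5))
p=s["eef_pos"]
# colour profile down the bowl in scene along vertical image columns
u=proj("scene",p+[.023,0,-.03])[0].round().astype(int);print(u)
c=I["scene"].astype(int)
for r in range(u[1]-14,u[1]+22,2):print(r,[f"{c[r,x,1]}/{c[r,x,0]-c[r,x,2]}" for x in range(u[0]-14,u[0]+15,2)])
E
```

```text
time_s: 18.7
eef_pos: [0.4444, -0.2438, 0.0482]
ee_rot: [0.001, 1.0, -0.022, 0.007]
wrist_force: [5.4, 3.8, 24.4]
width: 0.0448
finger_force: 32.6
t 18.70 p [ 0.4444 -0.2438  0.0482] xang -2.5 zax [ 0.013 -0.002 -1.   ] w 0.0448 ff 32.6 F [ 5.4  3.8 24.4] q [-0.14  0.59  0.74  2.14 -0.68  0.65 -0.55]
time_s: 19.2
eef_pos: [0.4375, -0.2416, 0.1342]
ee_rot: [-0.0, 1.0, -0.022, 0.0]
wrist_force: [-0.6, 0.5, -1.4]
width: 0.0448
finger_force: 30.6
t 19.20 p [ 0.4375 -0.2416  0.1342] xang -2.6 zax [ 0.001  0.001 -1.   ] w 0.0448 ff 30.6 F [-0.6  0.5 -1.4] q [-0.28  0.46  0.91  2.1  -0.5   0.82 -0.69]
scene ext 214 225 140 147
top ext 398 422 301 314
dx,dz,pitch,dy [-8.00000e-03 -7.00000e-04  9.44377e+01 -5.00000e-03] cost 142.9 {'scene': (61, 3937), 'top': (160, 3735)}
[211 144]
130 ['99/-1', '95/-1', '96/-3', '37/-4', '21/-1', '26/-1', '82/8', '89/11', '85/10', '88/9', '84/5', '42/-2', '54/-3', '26/-2', '24/1']
132 ['98/-2', '96/-3', '99/-5', '80/-3', '34/-1', '22/2', '84/8', '87/8', '84/9', '86/9', '85/7', '63/2', '58/-4', '26/-8', '24/-4']
134 ['95/-1', '94/-1', '99/-2', '96/-2', '51/-2
[... 1489 characters left out ...]
6/-3', '97/-2', '98/-3', '98/-1', '96/-1', '97/-1', '97/-1', '100/-2', '98/-1', '98/-1', '103/-4', '99/-4', '87/-1', '87/-2', '91/-1']
158 ['65/0', '67/-1', '63/-3', '92/0', '90/-4', '95/-5', '99/-2', '97/-2', '101/-1', '97/1', '102/-5', '98/-3', '99/-1', '86/-1', '86/-1']
160 ['60/1', '66/-3', '67/-2', '65/-3', '67/-1', '97/-2', '95/-4', '97/-4', '96/-3', '99/-2', '103/-1', '99/0', '103/-2', '101/-2', '92/-4']
162 ['62/-3', '64/-2', '65/0', '69/-2', '99/-1', '102/-2', '93/-5', '98/0', '98/0', '99/1', '100/-3', '100/-1', '99/-3', '100/-4', '103/-3']
164 ['66/-1', '67/-1', '62/-3', '66/0', '100/-3', '102/-2', '100/-3', '97/-1', '96/-4', '98/-2', '101/-1', '101/-2', '100/-2', '101/1', '101/0']
```

```bash
sed -i 's/iv=(c\[...,1\]>105)&(warm>7)&(warm<40)/iv=(c[...,1]>68)\&(warm>4)\&(warm<25)/; s/(warm<5)&~iv/(warm<3)\&~iv/; s/(-.008,.008),(-.016,.0)/(-.015,.015),(-.025,.015)/' tilt.py
python3 - <<'E'
from tilt import *
z=np.load("im.npz");p=z["p"];I={n:z[n] for n in C}
v=tilt(I,p,np.radians(-2.5))
for n in C: print(n,"rim if vertical",[proj(n,p+[dx,dy,-.05])[0].round(1).tolist() for dx,dy in((.023,0),(-.023,0),(0,.023),(0,-.023))])
for pt in(70,75,80,85,90,95,100):
    pass
E
```

```text
scene ext 208 225 120 148
top ext 398 423 301 314
dx,dz,pitch,dy [-1.18000e-02 -1.60000e-03  8.76475e+01 -3.90000e-03] cost 112.8 {'scene': (311, 3910), 'top': (187, 3669)}
scene rim if vertical [[212.4, 149.6], [220.9, 140.4], [224.0, 146.9], [209.5, 143.0]]
top rim if vertical [[406.5, 280.4], [407.6, 305.7], [394.7, 292.8], [419.4, 293.1]]
```

```bash
python3 - <<'E'
from tilt import *
z=np.load("im.npz");p=z["p"];c=z["top"].astype(int)
for r in range(268,322,2):print(r,[f"{c[r,x,1]}/{c[r,x,0]-c[r,x,2]}" for x in range(386,432,3)])
E
```

```text
268 ['104/2', '121/0', '118/-2', '117/0', '117/0', '119/0', '117/-2', '117/-1', '124/-1', '128/-1', '129/0', '131/-1', '127/-2', '131/-1', '133/-2', '134/-1']
270 ['121/-1', '123/0', '124/-2', '120/-1', '123/-2', '118/0', '121/-1', '120/-2', '123/-1', '133/-2', '131/-2', '132/0', '133/1', '132/-1', '134/-2', '130/-2']
272 ['127/-1', '125/-2', '125/-2', '128/-1', '122/-1', '125/-2', '124/-1', '127/-1', '126/0', '131/0', '133/-1', '132/-1', '135/-2', '128/-1', '130/-2', '96/-2']
274 ['131/-1', '132/-1', '133/-2', '132/0', '132/-1', '132/-2', '129/-2', '131/-1', '134/-2', '130/-2', '131/0', '128/-1', '132/-1', '126/-1', '69/-1', '21/-4']
276 ['133/-1', '128/-2', '131/-1', '132/-1', '130/-2', '134/-1', '129/-1', '129/0', '130/-1', '131/-1', '129/0', '127/-1', '126/-2', '68/-1', '24/-4', '25/-4']
278 ['137/0', '129/-1', '131/-2', '136/-2', '131/-2', '133/-2', '130/-1', '132/-1', '134/-1', '134/-2', '130/0', '129/-3', '100/-2', '26/-5', '30/-3', '31/-3']
280 ['136/-1', '134/-1', '135/0', '138/-2', '131/-1', '131/-1', '127/-1', '131/-1', '134/-2', '130/-1', '131/-1', '124/-1', '37/-4', '26/
[... 2417 characters left out ...]
4', '181/17', '194/17', '126/10', '27/-3', '28/-4', '33/-6']
314 ['112/-1', '119/-1', '117/-2', '119/-1', '118/-1', '132/-2', '132/-1', '134/0', '136/-1', '132/-1', '136/9', '136/10', '127/8', '58/-3', '28/-3', '25/-3']
316 ['107/0', '111/1', '120/0', '118/-1', '121/-2', '119/-1', '121/-2', '134/-1', '133/-1', '134/-2', '129/-2', '127/-1', '125/-1', '117/-2', '48/-2', '28/-5']
318 ['108/-1', '108/0', '114/-1', '120/0', '121/-1', '117/-1', '116/0', '117/-1', '124/-2', '133/0', '135/-2', '132/-1', '124/-1', '130/-1', '121/-1', '43/-1']
320 ['108/-1', '110/-1', '107/-1', '118/0', '120/-1', '116/-1', '119/-1', '117/0', '116/0', '128/0', '131/-2', '131/-2', '129/-1', '132/-1', '130/-2', '122/-2']
```

```bash
python3 - <<'E'
from h import *
z=np.load("im.npz");p=z["p"]
u=lambda a:np.array(a)/np.linalg.norm(a)
M=[("top",[0,-1],(404,283.3)),("top",[0,1],(416,315)),("top",u([-2,3]),(403.5,308)),("top",u([-1,1]),(399.5,304)),
("scene",[0,1],(216,147.5)),("scene",[-1,0],(207.5,140)),("scene",[1,0],(226,142)),("scene",u([-1,1.2]),(209,146.5))]
def f(v):
    a=axis(np.radians(-2.5),v[3])*1; 
    a=Rn.from_rotvec([v[4],0,0]).apply(a)
    o=p+np.array(v[:3])-.016*a
    P={n:proj(n,cyl(o,a)) for n in C}
    return [(P[n]@np.array(d)).max()-np.array(q)@np.array(d) for n,d,q in M]+[v[4]*20,v[1]*200]
r=least_squares(f,[0,0,0,1.5,0],x_scale=[.01,.01,.01,.1,.1]);print((r.x[:3]*1000).round(1),np.degrees(r.x[3:]).round(1),np.round(r.fun,2))
J=r.jac;S=np.sqrt(np.diag(np.linalg.inv(J.T@J)))*.6;print("sd",(S[:3]*1000).round(1),np.degrees(S[3:]).round(1))
v=r.x;a=axis(np.radians(-2.5),v[3]);print("mouth-tcp",((v[:3]+.05*a)*1000).round(1))
E
```

```text
[-10.3  -0.3   2.2] [84.  -0.5] [ 0.12  0.11 -0.31  0.42  0.68  0.32 -0.43 -0.92 -0.17 -0.06]
sd [0.8 1.3 1.8] [1.1 1.4]
mouth-tcp [ -5.1  -0.5 -47.5]
```

The bowl is nearly upright (about 84°) but sits about 10 mm off the pad centre. I'll stand it on the bench, let go so that it settles flat, and regrip it centred.

```bash
python3 -m inch '[{"dp":[0,0,30],"roll":0},{"dp":[0,0,30],"roll":0},{"dp":[0,0,15],"roll":0},{"dp":[0,0,4],"roll":0},{"dp":[0,0,2],"roll":0},{"dp":[0,0,0],"roll":0}]'; python3 st.py
python3 -m inch '[{"dp":[0,0,2],"roll":0},{"dp":[0,0,0],"roll":0},{"dp":[0,0,0],"roll":0}]'; python3 st.py
```

```text
time_s: 19.8
eef_pos: [0.4372, -0.2424, 0.0529]
ee_rot: [0.0, 1.0, -0.023, -0.001]
wrist_force: [-0.9, -0.9, -0.4]
width: 0.0451
finger_force: 30.6
t 19.80 p [ 0.4372 -0.2424  0.0529] xang -2.6 zax [-0.001 -0.    -1.   ] w 0.0451 ff 30.6 F [-0.9 -0.9 -0.4] q [-0.16  0.58  0.76  2.14 -0.66  0.67 -0.56]
time_s: 20.05
eef_pos: [0.438, -0.2422, 0.052]
ee_rot: [0.0, 1.0, -0.023, 0.001]
wrist_force: [-0.1, 0.9, -0.8]
width: 0.0445
finger_force: 30.6
t 20.05 p [ 0.438  -0.2422  0.052 ] xang -2.6 zax [ 0.001 -0.    -1.   ] w 0.0445 ff 30.6 F [-0.1  0.9 -0.8] q [-0.16  0.58  0.76  2.14 -0.66  0.66 -0.55]
```

```bash
python3 -m inch '[{"dp":[0,0,2],"roll":0},{"dp":[0,0,0],"roll":0}]'; python3 st.py
python3 -m inch '[{"dp":[0,0,2],"roll":0},{"dp":[0,0,0],"roll":0}]'; python3 st.py
```

```text
time_s: 20.22
eef_pos: [0.4377, -0.242, 0.0495]
ee_rot: [-0.0, 1.0, -0.022, 0.0]
wrist_force: [0.3, 0.9, -0.6]
width: 0.045
finger_force: 30.6
t 20.22 p [ 0.4377 -0.242   0.0495] xang -2.6 zax [ 0.001  0.    -1.   ] w 0.0450 ff 30.6 F [ 0.3  0.9 -0.6] q [-0.15  0.58  0.75  2.14 -0.66  0.66 -0.55]
time_s: 20.38
eef_pos: [0.4386, -0.2422, 0.0481]
ee_rot: [-0.0, 1.0, -0.022, 0.001]
wrist_force: [-0.2, 0.6, 6.7]
width: 0.045
finger_force: 31.0
t 20.38 p [ 0.4386 -0.2422  0.0481] xang -2.6 zax [ 0.002  0.    -1.   ] w 0.0450 ff 31.0 F [-0.2  0.6  6.7] q [-0.15  0.59  0.75  2.14 -0.67  0.66 -0.55]
```

```bash
python3 -m inch '[{"dp":[0,0,0],"roll":0},{"dp":[0,0,0],"roll":0},{"dp":[0,0,0],"roll":0},{"dp":[0,0,0],"roll":0},{"dp":[0,0,0],"roll":0}]' 64; python3 st.py
python3 - <<'E'
from tilt import *
s=sense();I={n:read_camera(n) for n in C};p=s["eef_pos"];np.savez("im2.npz",p=p,**I)
for n in C:
    u=proj(n,p+[-.005,0,-.015])[0].round().astype(int);im=cv2.GaussianBlur(I[n],(3,3),0).astype(int);w=im[...,0]-im[...,2]
    x,y=u-25;iv=((w>4)&(w<25)&(im[...,1]>68))[y:y+50,x:x+50]
    print(n,"if upright at dx=-5:",proj(n,p+[-.005,0,-.0485])[0].round(1),proj(n,p+[-.005,0,.0175])[0].round(1))
    for r in range(0,50,2):print(y+r,"".join("#" if b else "." for b in iv[r]))
    print("x0",x)
E
```

```text
time_s: 20.8
eef_pos: [0.4375, -0.2421, 0.0473]
ee_rot: [-0.0, 1.0, -0.023, -0.0]
wrist_force: [-0.0, -0.0, -0.1]
width: 0.0642
finger_force: 0.0
t 20.80 p [ 0.4375 -0.2421  0.0473] xang -2.6 zax [-0.  0. -1.] w 0.0642 ff 0.0 F [-0.  -0.  -0.1] q [-0.15  0.59  0.75  2.15 -0.67  0.65 -0.55]
scene if upright at dx=-5: [221.  167.7] [218.3 149.5]
134 ..................................................
136 ..................................................
138 ..................................................
140 ..................................................
142 ..................................................
144 ..................................................
146 ..................................................
148 ..................########........................
150 .................############.....................
152 ................#############.....................
154 ................##############....................
156 ................#############.....................
158 .................#############....................
160 .................#############.....
[... 1362 characters left out ...]
....................###..........
296 .....................................###..........
298 .....................................###..........
300 .............####.....................###.........
302 ..............#############...........###.........
304 .................############..........###........
306 ........................######..........###.......
308 .........................................###......
310 ..................................................
312 ..................................................
314 ..................................................
316 ..................................................
318 ..................................................
x0 374
```

```bash
python3 - <<'E'
from h import *
p=np.load("im2.npz")["p"];a=np.array([0,0,-1.])
M=[("scene",[0,1],173.),("scene",[1,0],228.7),("scene",[-1,0],-210.8),("top",[0,1],306.8),("scene",[0,-1],-147)]
def f(v):
    P={n:proj(n,cyl(np.array([v[0],v[1],.066]),a)) for n in C}
    return [(P[n]@np.array(d)).max()-m for n,d,m in M[:4]]
r=least_squares(f,p[:2],x_scale=.01);print(r.x,"minus tcp mm",((r.x-p[:2])*1000).round(1),np.round(r.fun,2))
E
```

```text
[ 0.43438606 -0.23996667] minus tcp mm [-3.1  2.1] [0.12 0.47 0.49 0.07]
```

```bash
python3 -m inch '[{"dp":[-3.2,-2,0],"roll":0},{"dp":[0,0,0],"roll":0},{"dp":[0,0,0],"roll":0}]'; python3 -m inch '[{"dp":[0,0,0],"roll":0},{"dp":[0,0,0],"roll":0},{"dp":[0,0,0],"roll":0},{"dp":[0,0,0],"roll":0},{"dp":[0,0,0],"roll":0}]' 38 40; python3 st.py
python3 -m inch '[{"dp":[0,0,-10],"roll":0},{"dp":[0,0,-30],"roll":0},{"dp":[0,0,-35],"roll":0},{"dp":[0,0,-20],"roll":0},{"dp":[0,0,0],"roll":0},{"dp":[0,0,0],"roll":0}]'
python3 st.py .551 -.2413 .1424
python3 - <<'E'
from h import *
s=sense();p=s["eef_pos"];im=cv2.GaussianBlur(read_camera("scene"),(3,3),0).astype(int);it=cv2.GaussianBlur(read_camera("top"),(3,3),0).astype(int)
for n,im in(("scene",im),("top",it)):
    u=proj(n,p+[0,0,-.015])[0].round().astype(int);w=im[...,0]-im[...,2];x,y=u-25
    iv=((w>4)&(w<25)&(im[...,1]>68))[y:y+50,x:x+50]
    print(n,x,"rim+-",[proj(n,p+[dx,dy,-.0473])[0].round(1).tolist() for dx,dy in((.023,0),(-.023,0),(0,.023),(0,-.023))])
    for r in range(0,50,2):
        if iv[r].any():print(y+r,"".join("#" if b else "." for b in iv[r]))
E
```

```text
time_s: 21.15
eef_pos: [0.4341, -0.2398, 0.0473]
ee_rot: [-0.0, 1.0, -0.023, -0.0]
wrist_force: [-0.2, 0.4, -0.4]
width: 0.0642
finger_force: 0.0
time_s: 21.57
eef_pos: [0.4346, -0.2401, 0.0475]
ee_rot: [0.0, 1.0, -0.023, 0.0]
wrist_force: [-0.7, -0.5, 1.7]
width: 0.0449
finger_force: 40.6
t 21.57 p [ 0.4346 -0.2401  0.0475] xang -2.6 zax [ 0. -0. -1.] w 0.0449 ff 40.6 F [-0.7 -0.5  1.7] q [-0.15  0.58  0.75  2.15 -0.67  0.65 -0.55]
time_s: 22.07
eef_pos: [0.435, -0.2398, 0.1434]
ee_rot: [-0.0, 1.0, -0.022, 0.001]
wrist_force: [-0.1, 0.3, -1.6]
width: 0.0452
finger_force: 41.4
t 22.07 p [ 0.435  -0.2398  0.1434] xang -2.6 zax [ 0.002  0.    -1.   ] w 0.0452 ff 41.4 F [-0.1  0.3 -1.6] q [-0.31  0.44  0.93  2.1  -0.48  0.83 -0.7 ]
to go (tool mm) [115.9  -3.7   1.2]
scene 191 rim+- [[212.9, 145.7], [221.4, 136.5], [224.5, 143.0], [210.0, 139.1]]
118 ....................######........................
120 ..................#########.......................
122 ................############......................
124 ................############......................
126 ................####
[... 949 characters left out ...]
.................................####...
294 ...........................................####...
296 ...........................................####...
298 ...........................................####...
300 ...........................................####...
302 ...........................................####...
304 ............#######.........................###...
306 .............########.......................####..
308 ..................############...............####.
310 ............................##...............####.
312 ...............................................###
314 ................................................##
316 .................................................#
```

```bash
python3 -m inch '[{"dp":[20,-0.6,0],"roll":0},{"dp":[25,-0.9,0],"roll":0},{"dp":[25,-0.9,0],"roll":0},{"dp":[25,-0.9,0],"roll":0},{"dp":[15,-0.4,0],"roll":0},{"dp":[7,0,0],"roll":0},{"dp":[0,0,0],"roll":0},{"dp":[0,0,0],"roll":0}]'; python3 st.py .552 -.2413 .128
python3 -m inch '[{"dp":[0,0,8],"roll":0},{"dp":[0,0,5],"roll":0},{"dp":[0,0,3],"roll":0},{"dp":[0,0,0],"roll":0}]'; python3 st.py .552 -.2413 .124
python3 -m inch '[{"dp":[0,0,2],"roll":0},{"dp":[0,0,2],"roll":0},{"dp":[0,0,0],"roll":0}]'; python3 st.py .552 -.2413 .12
```

```text
time_s: 22.83
eef_pos: [0.55, -0.2417, 0.1412]
ee_rot: [-0.0, 1.0, -0.023, -0.002]
wrist_force: [-0.0, -0.3, -1.2]
width: 0.0448
finger_force: 41.4
t 22.83 p [ 0.55   -0.2417  0.1412] xang -2.6 zax [-0.003  0.001 -1.   ] w 0.0448 ff 41.4 F [-0.  -0.3 -1.2] q [-0.26  0.6   0.86  1.86 -0.55  0.95 -0.77]
to go (tool mm) [ 2.  -0.5 13.2]
time_s: 23.17
eef_pos: [0.5503, -0.2412, 0.1253]
ee_rot: [-0.001, 1.0, -0.023, -0.001]
wrist_force: [0.0, 0.7, -1.8]
width: 0.0447
finger_force: 41.4
t 23.17 p [ 0.5503 -0.2412  0.1253] xang -2.6 zax [-0.002  0.001 -1.   ] w 0.0447 ff 41.4 F [ 0.   0.7 -1.8] q [-0.25  0.62  0.84  1.87 -0.57  0.92 -0.75]
to go (tool mm) [1.7 0.  1.3]
time_s: 23.42
eef_pos: [0.5513, -0.2414, 0.1221]
ee_rot: [-0.0, 1.0, -0.023, -0.0]
wrist_force: [0.3, 0.0, -1.3]
width: 0.0447
finger_force: 41.4
t 23.42 p [ 0.5513 -0.2414  0.1221] xang -2.6 zax [-0.  0. -1.] w 0.0447 ff 41.4 F [ 0.3  0.  -1.3] q [-0.25  0.62  0.84  1.87 -0.58  0.91 -0.75]
to go (tool mm) [ 0.6 -0.2  2.1]
```

```bash
python3 -m inch '[{"dp":[0,0,2],"roll":0},{"dp":[0,0,2],"roll":0},{"dp":[0,0,0],"roll":0}]'; python3 st.py
python3 -m inch '[{"dp":[0,0,2],"roll":0},{"dp":[0,0,2],"roll":0},{"dp":[0,0,0],"roll":0}]'; python3 st.py
```

```text
time_s: 23.67
eef_pos: [0.5514, -0.2414, 0.118]
ee_rot: [-0.0, 1.0, -0.023, -0.0]
wrist_force: [-0.6, 0.4, -0.9]
width: 0.0449
finger_force: 41.4
t 23.67 p [ 0.5514 -0.2414  0.118 ] xang -2.6 zax [-0.001  0.    -1.   ] w 0.0449 ff 41.4 F [-0.6  0.4 -0.9] q [-0.24  0.63  0.83  1.87 -0.58  0.91 -0.74]
time_s: 23.92
eef_pos: [0.5513, -0.2414, 0.1139]
ee_rot: [-0.0, 1.0, -0.023, -0.0]
wrist_force: [-0.7, 0.3, -0.6]
width: 0.0451
finger_force: 41.4
t 23.92 p [ 0.5513 -0.2414  0.1139] xang -2.6 zax [-0.001  0.    -1.   ] w 0.0451 ff 41.4 F [-0.7  0.3 -0.6] q [-0.24  0.63  0.83  1.87 -0.59  0.9  -0.74]
```

The rim is past the peg's top with no contact, so the peg is inside the bore. Continuing down.

```bash
python3 -m inch '[{"dp":[0,0,3],"roll":0},{"dp":[0,0,3],"roll":0},{"dp":[0,0,3],"roll":0},{"dp":[0,0,2],"roll":0},{"dp":[0,0,0],"roll":0}]'; python3 st.py
python3 -m inch '[{"dp":[0,0,2],"roll":0},{"dp":[0,0,2],"roll":0},{"dp":[0,0,2],"roll":0},{"dp":[0,0,2],"roll":0},{"dp":[0,0,0],"roll":0}]'; python3 st.py
```

```text
time_s: 24.33
eef_pos: [0.5512, -0.2414, 0.1027]
ee_rot: [-0.0, 1.0, -0.023, -0.001]
wrist_force: [0.4, 1.4, -1.4]
width: 0.0446
finger_force: 41.4
t 24.33 p [ 0.5512 -0.2414  0.1027] xang -2.6 zax [-0.001  0.    -1.   ] w 0.0446 ff 41.4 F [ 0.4  1.4 -1.4] q [-0.23  0.65  0.82  1.88 -0.6   0.88 -0.73]
time_s: 24.75
eef_pos: [0.5516, -0.2416, 0.0952]
ee_rot: [-0.0, 1.0, -0.023, -0.0]
wrist_force: [0.0, 1.5, -0.7]
width: 0.0446
finger_force: 41.3
t 24.75 p [ 0.5516 -0.2416  0.0952] xang -2.6 zax [-0.  0. -1.] w 0.0446 ff 41.3 F [ 0.   1.5 -0.7] q [-0.22  0.66  0.81  1.88 -0.61  0.87 -0.72]
```

Rim at about 48 mm and Fy up slightly, so it is just touching the peg's side. Pressing on.

```bash
python3 -m inch '[{"dp":[0,0,2],"roll":0},{"dp":[0,0,2],"roll":0},{"dp":[0,0,2],"roll":0},{"dp":[0,0,0],"roll":0}]'; python3 st.py
python3 -m inch '[{"dp":[0,0,2],"roll":0},{"dp":[0,0,2],"roll":0},{"dp":[0,0,2],"roll":0},{"dp":[0,0,0],"roll":0}]'; python3 st.py
```

```text
time_s: 25.08
eef_pos: [0.5517, -0.2417, 0.0896]
ee_rot: [-0.0, 1.0, -0.023, 0.0]
wrist_force: [-0.9, 0.9, 3.7]
width: 0.0449
finger_force: 41.5
t 25.08 p [ 0.5517 -0.2417  0.0896] xang -2.6 zax [ 0.001  0.    -1.   ] w 0.0449 ff 41.5 F [-0.9  0.9  3.7] q [-0.22  0.66  0.8   1.89 -0.62  0.86 -0.71]
time_s: 25.42
eef_pos: [0.5517, -0.2417, 0.0834]
ee_rot: [0.0, 1.0, -0.023, 0.0]
wrist_force: [-0.3, -0.7, 2.7]
width: 0.0449
finger_force: 41.5
t 25.42 p [ 0.5517 -0.2417  0.0834] xang -2.6 zax [ 0. -0. -1.] w 0.0449 ff 41.5 F [-0.3 -0.7  2.7] q [-0.21  0.67  0.79  1.89 -0.63  0.85 -0.71]
```

```bash
python3 -m inch '[{"dp":[0,0,2],"roll":0},{"dp":[0,0,2],"roll":0},{"dp":[0,0,1],"roll":0},{"dp":[0,0,0],"roll":0}]'; python3 st.py
python3 -m inch '[{"dp":[0,0,1.5],"roll":0},{"dp":[0,0,1.5],"roll":0},{"dp":[0,0,0],"roll":0}]'; python3 st.py
```

```text
time_s: 25.75
eef_pos: [0.5517, -0.2417, 0.0784]
ee_rot: [0.0, 1.0, -0.023, 0.0]
wrist_force: [-0.5, -0.2, 3.0]
width: 0.0448
finger_force: 41.6
t 25.75 p [ 0.5517 -0.2417  0.0784] xang -2.6 zax [ 0. -0. -1.] w 0.0448 ff 41.6 F [-0.5 -0.2  3. ] q [-0.21  0.68  0.79  1.89 -0.64  0.84 -0.7 ]
time_s: 26.0
eef_pos: [0.5517, -0.2417, 0.0755]
ee_rot: [0.0, 1.0, -0.023, 0.0]
wrist_force: [-0.0, 0.3, 3.3]
width: 0.0447
finger_force: 41.5
t 26.00 p [ 0.5517 -0.2417  0.0755] xang -2.6 zax [ 0. -0. -1.] w 0.0447 ff 41.5 F [-0.   0.3  3.3] q [-0.21  0.68  0.78  1.89 -0.64  0.84 -0.7 ]
```

```bash
python3 -m inch '[{"dp":[0,0,1.5],"roll":0},{"dp":[0,0,1],"roll":0},{"dp":[0,0,0],"roll":0}]'; python3 st.py
```

```text
time_s: 26.25
eef_pos: [0.552, -0.2419, 0.0751]
ee_rot: [-0.001, 1.0, -0.023, 0.001]
wrist_force: [-4.7, 3.8, 19.7]
width: 0.045
finger_force: 42.6
t 26.25 p [ 0.552  -0.2419  0.0751] xang -2.6 zax [ 0.002  0.002 -1.   ] w 0.0450 ff 42.6 F [-4.7  3.8 19.7] q [-0.2   0.68  0.78  1.89 -0.64  0.84 -0.7 ]
```

```bash
python3 -m inch '[{"dp":[0,0,1],"roll":0},{"dp":[0,0,1],"roll":0},{"dp":[0,0,0],"roll":0}]'; python3 st.py
```

```text
time_s: 26.5
eef_pos: [0.5522, -0.2421, 0.0749]
ee_rot: [-0.001, 1.0, -0.023, 0.001]
wrist_force: [-7.3, 6.1, 32.7]
width: 0.0449
finger_force: 43.6
t 26.50 p [ 0.5522 -0.2421  0.0749] xang -2.6 zax [ 0.003  0.003 -1.   ] w 0.0449 ff 43.6 F [-7.3  6.1 32.7] q [-0.2   0.68  0.78  1.89 -0.65  0.84 -0.7 ]
```

It has hit a hard stop at TCP 75 mm, so the rim is at about 28 mm. I'll relieve the preload, open and rise.

```bash
python3 -m inch '[{"dp":[0,0,-2.5],"roll":0},{"dp":[0,0,-1.5],"roll":0},{"dp":[0,0,0],"roll":0}]'; python3 st.py
python3 -m inch '[{"dp":[0,0,0],"roll":0},{"dp":[0,0,0],"roll":0},{"dp":[0,0,0],"roll":0},{"dp":[0,0,0],"roll":0},{"dp":[0,0,0],"roll":0},{"dp":[0,0,0],"roll":0}]' 80; python3 st.py
python3 -m inch '[{"dp":[0,0,-5],"roll":0},{"dp":[0,0,-15],"roll":0},{"dp":[0,0,-30],"roll":0},{"dp":[0,0,-30],"roll":0},{"dp":[0,0,-30],"roll":0},{"dp":[-30,0,-20],"roll":0},{"dp":[-30,0,0],"roll":0},{"dp":[-30,0,0],"roll":0}]'
python3 -m inch '[{"dp":[-20,0,0],"roll":0},{"dp":[0,0,0],"roll":0},{"dp":[0,0,0],"roll":0}]'; python3 st.py
python3 - <<'E'
from h import *
a=np.array([0,0,-1.])
for n in C:
    im=cv2.GaussianBlur(read_camera(n),(3,3),0).astype(int);w=im[...,0]-im[...,2]
    q=proj(n,cyl(np.array([.552,-.2418,.094]),a));print(n,"pred",q.min(0).round(1),q.max(0).round(1))
    x,y=q.mean(0).round().astype(int)-22;iv=((w>4)&(w<25)&(im[...,1]>68))[y:y+44,x:x+44]
    k=cv2.connectedComponentsWithStats(iv.astype(np.uint8));b=k[2][1:][k[2][1:,4].argmax()];print("seen",b[0]+x,b[1]+y,b[0]+b[2]+x-1,b[1]+b[3]+y-1,b[4])
E
```

```text
time_s: 26.75
eef_pos: [0.5519, -0.2417, 0.0754]
ee_rot: [0.0, 1.0, -0.023, 0.001]
wrist_force: [-1.0, 0.5, 8.2]
width: 0.0449
finger_force: 41.9
t 26.75 p [ 0.5519 -0.2417  0.0754] xang -2.6 zax [ 0.001 -0.    -1.   ] w 0.0449 ff 41.9 F [-1.   0.5  8.2] q [-0.21  0.68  0.78  1.89 -0.64  0.83 -0.7 ]
time_s: 27.25
eef_pos: [0.5514, -0.2415, 0.0746]
ee_rot: [-0.0, 1.0, -0.023, -0.0]
wrist_force: [0.2, -0.1, -0.4]
width: 0.0797
finger_force: 0.0
t 27.25 p [ 0.5514 -0.2415  0.0746] xang -2.6 zax [-0.001  0.    -1.   ] w 0.0797 ff 0.0 F [ 0.2 -0.1 -0.4] q [-0.21  0.68  0.78  1.9  -0.64  0.83 -0.7 ]
time_s: 27.92
eef_pos: [0.4613, -0.2385, 0.2072]
ee_rot: [0.0, 1.0, -0.023, 0.002]
wrist_force: [0.2, -0.3, 1.0]
width: 0.08
finger_force: 0.0
time_s: 28.17
eef_pos: [0.4412, -0.2368, 0.2061]
ee_rot: [-0.001, 1.0, -0.023, 0.001]
wrist_force: [0.5, 0.1, 0.7]
width: 0.0803
finger_force: 0.0
t 28.17 p [ 0.4412 -0.2368  0.2061] xang -2.7 zax [ 0.003  0.001 -1.   ] w 0.0803 ff 0.0 F [0.5 0.1 0.7] q [-0.4   0.35  1.02  2.03 -0.37  0.95 -0.81]
scene pred [184.4 160.9] [206.1 191.6]
seen 186 163 206 192 478
top pred [385.  218.9] [418.4 246.2]
seen 382 212 418 246 724
```

The bowl's outline matches the prediction for an upright bowl at home, and the hand is clear.

```bash
python3 -c "
from station import *
print(hand_in())"
```

```text
the job is handed in; nothing more can be done
None
```

The top bowl stands mouth-down on the free peg with the cork collar pushed down to the base (rim about 28 mm above the bench), and the job was handed in at about 28 s; no verdict came back, and I did not re-measure the other bench items at the end.

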